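# Close the splash guard and hold the electrode centred in its guide

## Task

Get the spark-erosion jig ready: first raise its three hinged blue panels fully upright so that with the fixed back guard they make an open box around the workpiece. Then lift the copper electrode out of its wooden stand by its yellow grip and lower it through the brass guide bushing without letting it touch the jig, until its tip hangs about 10 mm above the workpiece. Finish while still holding it there, upright, still and centred in the bore, and leave everything else on the bench where it is.

Things in the scene. Friction and masses are not known exactly. Their poses are not given: they have to be found in the camera images.
- jig: Spark-erosion jig fixed to the bench: dark steel base 150 x 150 x 12 mm; origin: centre of its underside, z up, yaw within 0.2. Far (+x) side: fixed blue guard 74 mm high and a grey post whose arm (56 mm wide, 68 to 82 mm high) reaches over the middle and carries the brass guide bushing above the origin. Hinged blue panels on the front (-x), left (+y) and right (-y) sides.
- bore_top (a point): centre of the upper mouth of the upright brass guide bushing, 86 mm above the bench: outside diameter 34 mm, bore 22 mm, 20 mm long (lower mouth 66 mm above the bench), axis vertical
- work_top (a point): centre of the top of the silver workpiece block (50 x 50 mm, black spot in its middle), straight below the bore, 37 mm above the bench
- electrode: Copper rod, 10 mm diameter, 80 mm long, below a square yellow grip 22 x 22 x 45 mm with a black band; 0.08 to 0.17 kg. Origin at the lower tip, z along the rod to the grip, which spans z = 80 to 125 mm, flat sides facing x and y. It starts upright in the stand, tip 10 mm above the bench, grip resting on the stand; lift it straight up over 80 mm to clear it.
- electrode_tip (a point): lower tip of the copper rod
- electrode_neck (a point): point on the rod's axis 30 mm above the tip (inside the bore when the rod is at its place)
- stand: pale wooden block 60 x 60 mm, 90 mm high, fixed to the bench, with an upright 16 mm through hole in the middle that holds the electrode. Origin: centre of its underside
- front_panel (a joint): angle of the blue panel on the jig's front (-x) side, rad: 0 lying level and pointing outward from the jig, pi/2 upright against its stop. Panel 60 mm from hinge to free edge, 132 mm wide, 4 mm thick. It starts at 0.3 to 0.7. The hinge is stiff (0.13 N m), so the panel stays where it is left.
- front_panel_hinge (a point): middle of the hinge line of the front (-x) panel, 15 mm above the bench, 73 mm out from the jig's centre; its x axis points inward to the jig's middle at angle 0 (it turns with the panel), y along the hinge
- front_panel_knob (a point): centre of the red ball knob, 18 mm diameter, on a thin stem (8 mm) beyond the middle of the front (-x) panel's free edge; 84 mm from the hinge line, 24 mm beyond the edge, so that it can be pinched from above with the fingers on either side of it along the hinge direction and led along its arc (the ball turns between the fingers)
- left_panel (a joint): angle of the blue panel on the jig's left (+y) side, rad: 0 lying level and pointing outward from the jig, pi/2 upright against its stop. Panel 60 mm from hinge to free edge, 132 mm wide, 4 mm thick. It starts at 0.3 to 0.7. The hinge is stiff (0.13 N m), so the panel stays where it is left.
- left_panel_hinge (a point): middle of the hinge line of the left (+y) panel, 15 mm above the bench, 73 mm out from the jig's centre; its x axis points inward to the jig's middle at angle 0 (it turns with the panel), y along the hinge
- left_panel_knob (a point): centre of the red ball knob, 18 mm diameter, on a thin stem (8 mm) beyond the middle of the left (+y) panel's free edge; 84 mm from the hinge line, 24 mm beyond the edge, so that it can be pinched from above with the fingers on either side of it along the hinge direction and led along its arc (the ball turns between the fingers)
- right_panel (a joint): angle of the blue panel on the jig's right (-y) side, rad: 0 lying level and pointing outward from the jig, pi/2 upright against its stop. Panel 60 mm from hinge to free edge, 132 mm wide, 4 mm thick. It starts at 0.3 to 0.7. The hinge is stiff (0.13 N m), so the panel stays where it is left.
- right_panel_hinge (a point): middle of the hinge line of the right (-y) panel, 15 mm above the bench, 73 mm out from the jig's centre; its x axis points inward to the jig's middle at angle 0 (it turns with the panel), y along the hinge
- right_panel_knob (a point): centre of the red ball knob, 18 mm diameter, on a thin stem (8 mm) beyond the middle of the right (-y) panel's free edge; 84 mm from the hinge line, 24 mm beyond the edge, so that it can be pinched from above with the fingers on either side of it along the hinge direction and led along its arc (the ball turns between the fingers)
- drill_index: bystander: green drill index block 60 x 100 x 40 mm with drills standing in it, about 80 mm high in all
- hammer: bystander: hammer lying on the bench
- wrench: bystander: wrench lying on the bench
- oil_bottle: bystander: white bottle with red cap, 60 mm diameter, 170 mm high
- carton: bystander: white cardboard carton 100 x 80 x 90 mm
- parts_tray: bystander: grey tray 100 x 140 x 30 mm with nuts and bolts
- tool_cup: bystander: steel cup of hand tools, 72 mm diameter, about 140 mm high

How it is judged:
By the outcome, as a careful person would: the job done as asked, in the order asked, and still so for the second after the job is handed in, while the arm keeps its last pose, push and grip.
It also fails if it takes over 72 s, if anything falls off the work surface, if the arm or the gripper's body presses on something with over 40 N, if the wrist force passes 120 N, or if a joint passes its speed limit or range.

## Robot

A 6-joint arm with a two-finger parallel gripper is mounted at the origin on the work surface. World frame = base frame: x ahead of the robot, y to its left, z up, the work surface at z = 0. Lengths are in mm, angles in rad, forces in N, time in s.
With the tool pointing down it reaches from about 250 to 800 mm from the base axis. Payload 8.5 kg.
Tool frame: the origin (TCP) lies midway between the tips of the shut fingers; the grasp point (between the pads) lies 19 mm behind it; z points along the fingers, y is the direction in which the jaws open and shut (so a half turn about z gives the same grasp; the last joint's range is limited). The gripper opens to 85 mm and grips with 20 to 120 N. Pads are 22 mm wide; open, the fingers measure 114 mm over their backs; the gripper's body (76 mm by 85 mm) begins 54 mm behind the grasp point. The pads swing forward as they close: fully open they stand 13 mm farther back than shut.
Start: joints at [1.345, 0.238, -0.013, 1.319, 0, 1.571], TCP at [117.528, 511.627, 195.776] pointing down, gripper open.
Joint ranges: [-2.66, 2.66], [-1.03, 1.9], [-1.14, 1.46], [-1.82, 2.27], [-1.45, 1.34], [-3.14, 3.14]. Speed limits (rad/s): [2.22, 2.22, 2.79, 3.14, 3.14, 3.14].

## Interface

Orientations are given as a rotation vector (axis times angle).
In Python, from station import sense, grab_frame, close_job, regions_of, place_of gives the robot as it stands.
- The arm moves only by the shell command python3 -m jog 'ROWS' [FORCE]. ROWS is text: rows parted by semicolons, each of 5 numbers parted by spaces: the opening, from 0 (shut) to 1 (fully open), then the shift along the tool's x, y, z in m, then the turn about the tool's z in degrees. A call has exactly 5 rows; each row shifts and turns the commanded pose from where the row before left it, along the tool's axes as they then stand; what a row does not reach is not made up. A row lasts 1/8 s, in which the tool goes at most 62.5 mm and 10.7 degrees, less where a joint would pass 70% of its speed; a pose out of reach is approached as far as the arm can. A call is refused whole if a number of a shift passes 0.0625 or a number of a turn 10.7, either way. A call with a gripper value outside its range is refused whole. The fingers move at their own pace and stop on an object; FORCE is the grip in N (left out, the last holds). Time passes only in rows, so rows that do not move let the fingers close, or fill a call up. It gives the time, the measured TCP pose, the force and the opening at its end, in the units of the state.
- sense(): the state, without advancing time (a new reading comes with each control period).
- grab_frame(name): name is "side" or "top"; returns a dict with "pixels" (384x512x3 uint8, red, green, blue), "fx", "fy", "cx", "cy" (pixels), "D" ([k1, k2, p1, p2, k3] as OpenCV has them; the pictures are not rectified), "world_from_camera" (4x4, takes a point from camera to world coordinates). Camera axes: x right, y down, z forward; pixel columns grow to the right and rows downward; lengths in mm; the calibration is good to about 2 mm. A picture is of the moment at which its call begins. There is no depth.
- close_job(): hands the job in, once; it reports no verdict.
Trained networks look in a picture, given as the dict that the camera call returned (one of the last four; its "shot" number tells which), for a name from the list of things; names that differ only in an ending like _2 or _b are one class to them, and where a whole thing is asked for, a point or a joint stands for the part that bears it (a point fixed in the world has none). Each returns a list of dicts, best first, with "confidence" (0 to 1); they miss things now and then, are a little off and sometimes report something else, mostly with a low value. They report only what shows in the picture. A call takes as long as a camera call.
- regions_of(picture, name): "pixels" (384x512 bool, what is visible of it) and "extent" ([left, top, width, height] in pixels, round what is visible of it).
- place_of(picture, name): "at" ([column, row] in pixels: a listed point, or the origin of a listed thing).
The state is a dict: "time_s": time; "q": joint angles; "qvel": joint speeds; "joint_torque": joint torques, N m; "eef_pos": TCP position; "ee_rot": TCP orientation; "ft_force": force on the tool from outside, world axes, zero at the start; "ft_torque": the same for the moment, N m; "grip_width": opening from 0.0 (shut) to 1.0 (fully open).
Only numpy, scipy, OpenCV 4.12 (cv2) and the standard library are available. Lean on these libraries where they do the work, as an engineer would, in place of code of your own. Each camera call takes 0.05 s, during which the arm holds its last target.

## Working session

There is one attempt and no reset: what is moved stays moved. The work goes in short steps, Python scripts to look and compute and a shell command to move; the robot and the scene stay as the last step left them, time stands still between calls to the robot, and variables do not carry over. Pictures are saved under pics/ and viewed, and the job is handed in when it is done.

```bash
ls; mkdir -p pics; python3 - <<'E'
from station import *
import cv2
print(sense())
for n in("side","top"):
    f=grab_frame(n); cv2.imwrite(f"pics/{n}0.png",f["pixels"][:,:,::-1]); print(n,f["fx"],f["fy"],f["cx"],f["cy"],f["D"],f["world_from_camera"])
    for t in ["bore_top","work_top","electrode","electrode_tip","stand","jig","front_panel_knob","left_panel_knob","right_panel_knob","front_panel_hinge","left_panel_hinge","right_panel_hinge"]:
        print(t,[(r["at"],round(r["confidence"],2)) for r in place_of(f,t)][:3])
E
```

```text
pics
{'time_s': 0.0, 'q': array([ 1.34500330e+00,  2.38782732e-01, -1.42572118e-02,  1.31919346e+00,
        2.00562949e-05,  1.57077878e+00]), 'qvel': array([-0.00013197,  0.00270391, -0.00068323, -0.00176316,  0.00095216,
       -0.00115708]), 'joint_torque': array([ 9.51068114e-05, -5.38768816e+01,  3.46439159e+01,  1.83385354e-02,
        2.94016891e-04, -2.99716156e-06]), 'eef_pos': array([117.42573864, 511.22169157, 195.17548378]), 'ee_rot': array([-3.53873986e-01, -3.12141476e+00,  2.23929656e-03]), 'ft_force': array([0.49376814, 0.49653569, 0.46235144]), 'ft_torque': array([ 0.03121477,  0.01947366, -0.002776  ]), 'grip_width': 1.0037566025215463}
side 396.64084555624174 396.64084555624174 262.55545309268064 188.5206420976915 [-0.12369984  0.          0.          0.          0.        ] [[ 7.43983920e-01 -3.97208516e-01  5.37320502e-01 -1.32245277e+02]
 [-6.68197373e-01 -4.42794359e-01  5.97867399e-01 -7.43035436e+02]
 [ 4.44464462e-04 -8.03839879e-01 -5.94845570e-01  8.26529693e+02]
 [ 0.00000000e+00  0.00000000e+00  0.00000000e+00  1.00000000e+00]]
bore_top [([286.9, 231.4]
[... 668 characters left out ...]
656275e-01  2.60540280e-02  2.91876134e-03  5.39689687e+00]
 [-6.81318567e-03 -1.50666518e-01 -9.88561167e-01  1.10206103e+03]
 [ 0.00000000e+00  0.00000000e+00  0.00000000e+00  1.00000000e+00]]
bore_top [([309.5, 183.7], 0.85), ([168.3, 197.5], 0.16)]
work_top [([304.7, 186.3], 0.97)]
electrode [([168.4, 199.4], 0.64)]
electrode_tip []
stand [([165.6, 200.6], 0.62), ([303.9, 231.5], 0.42)]
jig [([301.1, 187.3], 0.84)]
front_panel_knob [([306.8, 231.1], 0.64)]
left_panel_knob []
right_panel_knob [([357.5, 182.1], 0.68)]
front_panel_hinge [([309.1, 207.2], 0.69), ([307.1, 184.9], 0.68)]
left_panel_hinge [([283.8, 184.8], 0.94)]
right_panel_hinge [([326.5, 186.5], 0.8), ([306.9, 185.4], 0.46)]
```

```bash
python3 - <<'E'
import cv2
for n in("side","top"):
    i=cv2.imread(f"pics/{n}0.png"); c=i[110:300,120:390] if n=="side" else i[110:280,120:390]
    cv2.imwrite(f"pics/{n}0z.png",cv2.resize(c,None,fx=2.9,fy=2.9,interpolation=cv2.INTER_CUBIC))
E
```

```text
(no output)
```

View pics/side0.png

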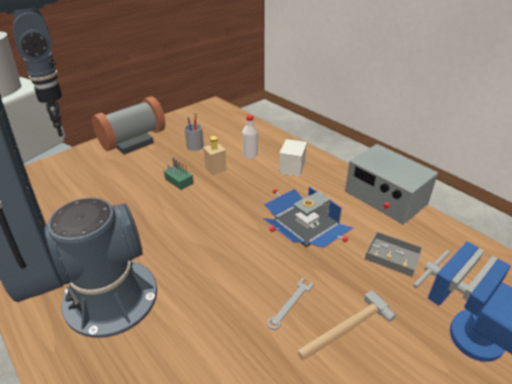

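View pics/top0.png

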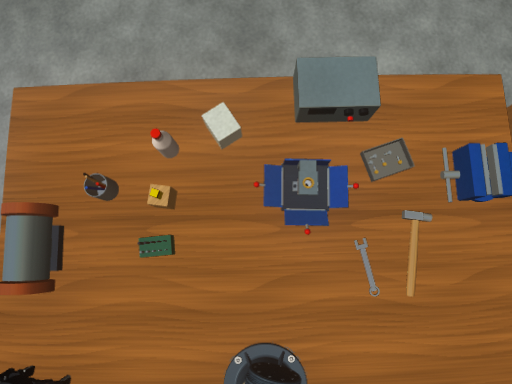

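View pics/side0z.png

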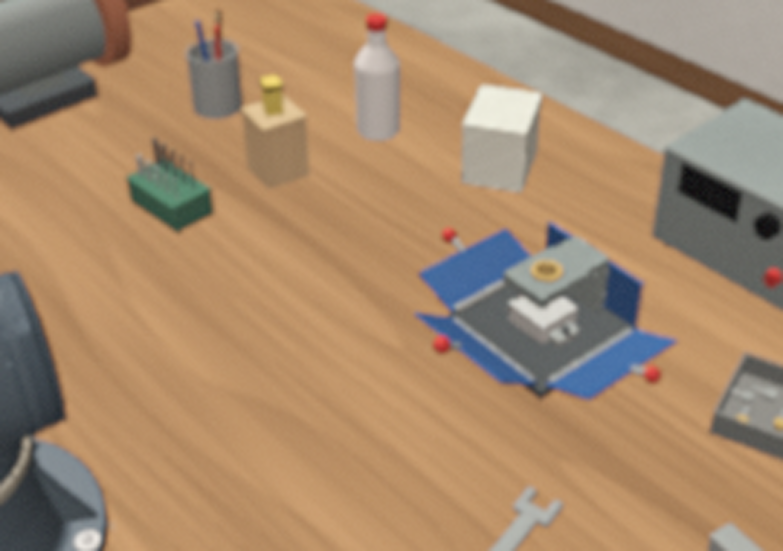

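View pics/top0z.png

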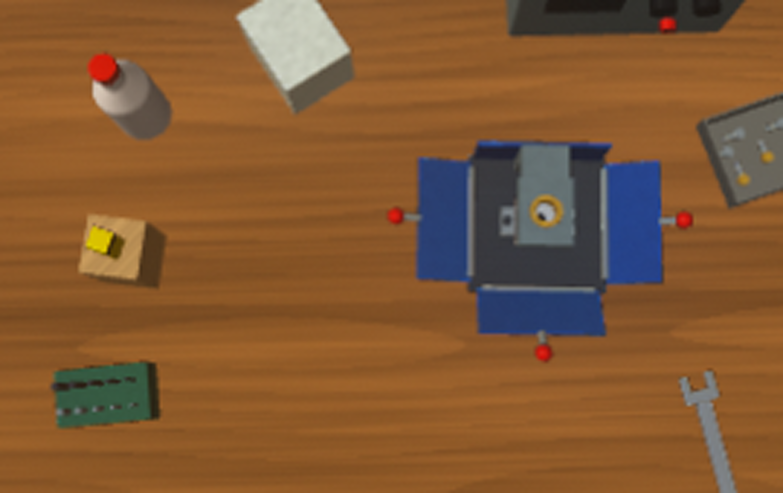

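```bash
cat > h.py <<'E'
import numpy as np, cv2
from scipy.optimize import least_squares
from scipy.spatial.transform import Rotation as R
def proj(f,P):
    T=np.linalg.inv(np.array(f["world_from_camera"])); P=np.atleast_2d(np.asarray(P,float))
    K=np.array([[f["fx"],0,f["cx"]],[0,f["fy"],f["cy"]],[0,0,1]])
    return cv2.projectPoints(P,cv2.Rodrigues(T[:3,:3])[0],T[:3,3],K,np.array(f["D"]))[0][:,0]
def ray(f,uv):
    K=np.array([[f["fx"],0,f["cx"]],[0,f["fy"],f["cy"]],[0,0,1]])
    n=cv2.undistortPoints(np.array([[uv]],float),K,np.array(f["D"]))[0,0]
    T=np.array(f["world_from_camera"]); d=T[:3,:3]@[n[0],n[1],1]; return T[:3,3],d/np.linalg.norm(d)
def atz(f,uv,z):
    o,d=ray(f,uv); return o+d*(z-o[2])/d[2]
def blobs(f,kind,box=None,amin=4):
    p=f["pixels"]; h=cv2.cvtColor(p,cv2.COLOR_RGB2HSV).astype(int); H,S,V=h[...,0],h[...,1],h[...,2]
    if kind=="red": m=((H<6)|(H>172))&(S>165)&(V>70)
    if kind=="yellow": m=(H>24)&(H<34)&(S>150)&(V>60)
    if kind=="blue": m=(H>105)&(H<125)&(S>140)
    m=m.astype(np.uint8)
    if box: q=np.zeros_like(m); x,y,w,hh=box; q[y:y+hh,x:x+w]=1; m*=q
    n,l,s,c=cv2.connectedComponentsWithStats(m)
    return [(c[i].round(2),s[i,4]) for i in range(1,n) if s[i,4]>=amin]
def knob(p,side,a):
    x,y,yaw=p[:3]; th={"front":np.pi,"left":np.pi/2,"right":-np.pi/2}[side]+yaw
    r=73+84*np.cos(a); return np.array([x+r*np.cos(th),y+r*np.sin(th),15+84*np.sin(a)])
E
python3 - <<'E'
from station import *; from h import *; import pickle
F={n:grab_frame(n) for n in("side","top")}; pickle.dump(F,open("F0.pkl","wb"))
for n in F:
    for k in("red","yellow"): print(n,k,blobs(F[n],k))
for n in F:
  for t in("stand","electrode"):
    for r in regions_of(F[n],t)[:2]: print(n,t,r["confidence"],r["extent"])
E
```

```text
side red [(array([249.38, 117.43]), np.int32(21)), (array([274.25, 190.62]), np.int32(8)), (array([386.23, 205.38]), np.int32(13)), (array([271.71, 228.5 ]), np.int32(14)), (array([344.67, 238.92]), np.int32(12))]
side yellow []
top red [(array([349.59, 118.07]), np.int32(27)), (array([155.33, 133.32]), np.int32(79)), (array([ 97.  , 183.58]), np.int32(12)), (array([256., 184.]), np.int32(21)), (array([355.26, 185.41]), np.int32(27)), (array([307.  , 231.17]), np.int32(23))]
top yellow [(array([153.85, 192.3 ]), np.int32(53))]
side stand 0.6 [202.7, 144.9, 23.1, 28.1]
side electrode 0.67 [210.9, 138.0, 9.4, 9.4]
top stand 0.86 [147.3, 184.6, 29.3, 23.3]
top electrode 0.45 [149.2, 190.6, 14.0, 5.4]
```

```bash
python3 - <<'E'
from h import *; import pickle
F=pickle.load(open("F0.pkl","rb"))
for n,b in (("top",(296,170,28,26)),("side",(295,192,30,24))):
    p=F[n]["pixels"]; x,y,w,h=b
    H=cv2.cvtColor(p,cv2.COLOR_RGB2HSV)[y:y+h,x:x+w].astype(int)
    m=((H[...,0]>14)&(H[...,0]<32)&(H[...,1]>90)).astype(np.uint8)
    nn,l,s,c=cv2.connectedComponentsWithStats(m)
    for i in range(1,nn):
        if s[i,4]>5: print(n,s[i]+[x,y,0,0,0], c[i]+[x,y], "boxc",s[i,0]+x+(s[i,2]-1)/2,s[i,1]+y+(s[i,3]-1)/2)
obs=[("top","left",(256,184)),("top","right",(355.26,185.41)),("top","front",(307,231.17)),("side","left",(274.25,190.62)),("side","front",(271.71,228.5)),("side","right",(344.67,238.92))]
bo=[("top",(308.3,182.8)),("side",(308.3,202.7))]
def res(v,out=False):
    a=dict(front=v[3],left=v[4],right=v[5]); r=[]
    off={"top":v[6:8],"side":v[8:10]}
    for c,s,uv in obs: r.append(proj(F[c],knob(v,s,a[s]))[0]+off[c]-uv)
    for c,uv in bo: r.append(proj(F[c],[v[0],v[1],86])[0]+off[c]-uv)
    r=np.array(r)
    if out: return r
    return np.r_[r.ravel()/0.4,v[6:]/0.5]
x0=np.r_[atz(F["top"],(308,183),86)[:2],0,.5,.5,.5,0,0,0,0]
s=least_squares(res,x0); print(s.x.round(3)); print(res(s.x,1).round(2)); np.save("jig.npy",s.x)
C=np.linalg.inv(s.jac.T@s.jac); print(np.sqrt(np.diag(C)).round(3))
for k,i in(("front",3),("left",4),("right",5)): print(k,knob(s.x,k,s.x[i]).round(1))
# electrode grip top, stand
print("grip top",atz(F["top"],(153.85,192.3),133))
for n in F:
    i=F[n]["pixels"]; c=i[175:215,135:185] if n=="top" else i[130:180,190:240]
    cv2.imwrite(f"pics/{n}_st.png",cv2.resize(c,None,fx=12,fy=12,interpolation=cv2.INTER_CUBIC)[:,:,::-1])
E
```

```text
top [303 177  11  11  68] [307.94117647 182.08823529] boxc 308.0 182.0
side [300 192   8   5  23] [303.91304348 193.34782609] boxc 303.5 194.0
side [304 200  10   7  54] [308.25925926 202.98148148] boxc 308.5 203.0
[ 5.91447e+02 -1.42543e+02 -4.30000e-02  6.05000e-01  3.22000e-01
  3.81000e-01 -4.70000e-02 -1.14000e-01 -8.40000e-02 -1.40000e-02]
[[ 0.2   0.2 ]
 [ 0.12  0.16]
 [ 0.05  0.09]
 [ 0.26  0.15]
 [ 0.28  0.09]
 [-0.25  0.  ]
 [-0.34 -0.39]
 [-0.24 -0.23]]
[1.372 1.299 0.004 0.016 0.028 0.02  0.411 0.409 0.379 0.332]
front [ 449.5 -136.5   62.8]
left [598.   10.   41.6]
right [ 585.  -293.4   46.3]
grip top [566.75165267 298.18701458 133.        ]
```

View pics/top_st.png

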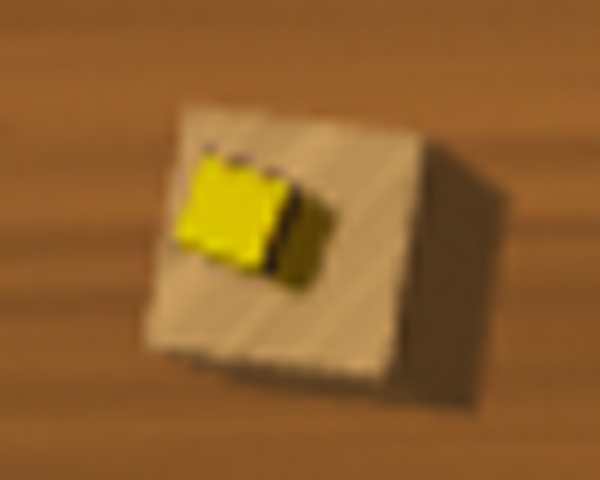

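View pics/side_st.png

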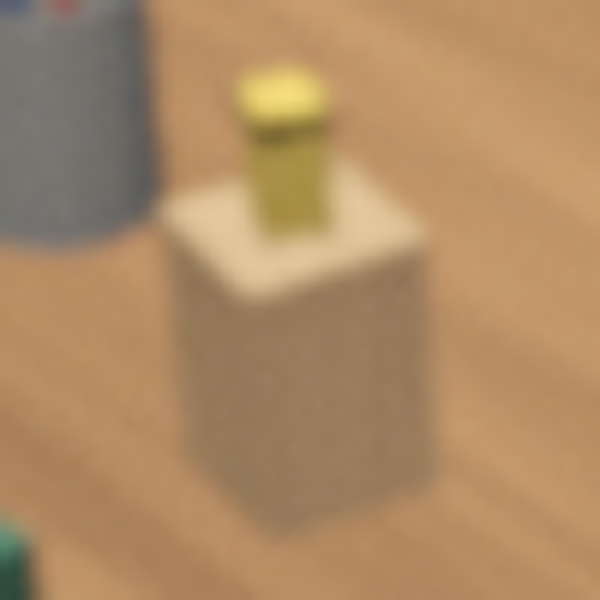

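```bash
cat >> h.py <<'E'
def delta(target,yaw_deg,s):
    """tool-frame shift (m) from present to target TCP; turn (deg) to make the jaw axis (tool y) lie at world yaw_deg (mod 180)"""
    M=R.from_rotvec(s["ee_rot"]).as_matrix()
    d=M.T@(np.asarray(target,float)-s["eef_pos"])/1000
    cur=np.degrees(np.arctan2(M[1,1],M[0,1])); t=-((yaw_deg-cur+90)%180-90)
    return d.round(4),round(t,2),"tool y yaw",round(cur,2),"tilt",round(np.degrees(np.arccos(-M[2,2])),2)
E
python3 -m jog '0.6 0 0 0 -10.4;0.6 0 0 0 0;0.6 0 0 0 0;0.6 0 0 0 0;0.6 0 0 0 0'
python3 - <<'E'
from station import *; from h import *
print(delta([449.5,-136.5,120],87.5,sense()))
E
```

```text
time_s: 2.22
eef_pos: [117.5, 511.6, 195.8]
ee_rot: [-0.071, -3.141, 0.0]
ft_force: [-0.3, 0.7, 0.4]
grip_width: 0.6
(array([-0.361 , -0.6324,  0.0758]), np.float64(-0.1), 'tool y yaw', np.float64(87.4), 'tilt', np.float64(0.01))
```

```bash

python3 -m jog '0.6 -0.024 -0.0422 0 0;0.6 -0.024 -0.0422 0 0;0.6 -0.024 -0.0422 0 0;0.6 -0.024 -0.0422 0 0;0.6 -0.024 -0.0422 0 0'
python3 -m jog '0.6 -0.024 -0.0422 0.0 0;0.6 -0.024 -0.0422 0.0 0;0.6 -0.024 -0.0422 0.0 0;0.6 -0.024 -0.0422 0.0 0;0.6 -0.024 -0.0422 0.0 0'
python3 -m jog '0.6 -0.024 -0.0422 0.01 0;0.6 -0.024 -0.0422 0.01 0;0.6 -0.024 -0.0422 0.01 0;0.6 -0.024 -0.0422 0.02 0;0.6 -0.024 -0.0422 0.02 0'
python3 - <<'E'
from station import *; from h import *
print(delta([449.5,-136.5,44],87.5,sense()))
E
```

```text
time_s: 2.85
eef_pos: [228.5, 294.2, 195.9]
ee_rot: [0.07, 3.14, 0.001]
ft_force: [0.7, 0.3, -0.3]
grip_width: 0.598
time_s: 3.48
eef_pos: [339.2, 77.9, 196.1]
ee_rot: [0.071, 3.14, 0.0]
ft_force: [0.4, 0.6, 0.1]
grip_width: 0.6
time_s: 4.1
eef_pos: [449.9, -138.4, 125.4]
ee_rot: [0.071, 3.14, -0.0]
ft_force: [0.7, 0.9, -0.1]
grip_width: 0.599
(array([0.0005, 0.0019, 0.0814]), np.float64(-0.1), 'tool y yaw', np.float64(87.4), 'tilt', np.float64(0.05))
```

```bash

python3 -m jog '0.6 0 0.002 0.03 0;0.6 0 0 0.03 0;0.6 0 0 0.021 0;0.5 0 0 0 0;0.5 0 0 0 0'
python3 - <<'E'
from station import *; from h import *
for n in("side","top"):
    f=grab_frame(n); i=f["pixels"]
    c=i[160:280,220:370]
    print(n,blobs(f,"red",(240,160,140,100)))
    cv2.imwrite(f"pics/{n}1.png",cv2.resize(c,None,fx=5,fy=5,interpolation=cv2.INTER_CUBIC)[:,:,::-1])
E
```

```text
time_s: 4.72
eef_pos: [449.8, -134.8, 45.6]
ee_rot: [0.07, 3.14, -0.001]
ft_force: [-0.3, -0.4, 0.4]
grip_width: 0.499
side [(array([271.67, 228.75]), np.int32(12)), (array([344.64, 239.09]), np.int32(11))]
top [(array([256., 184.]), np.int32(21)), (array([355.26, 185.41]), np.int32(27))]
```

View pics/side1.png

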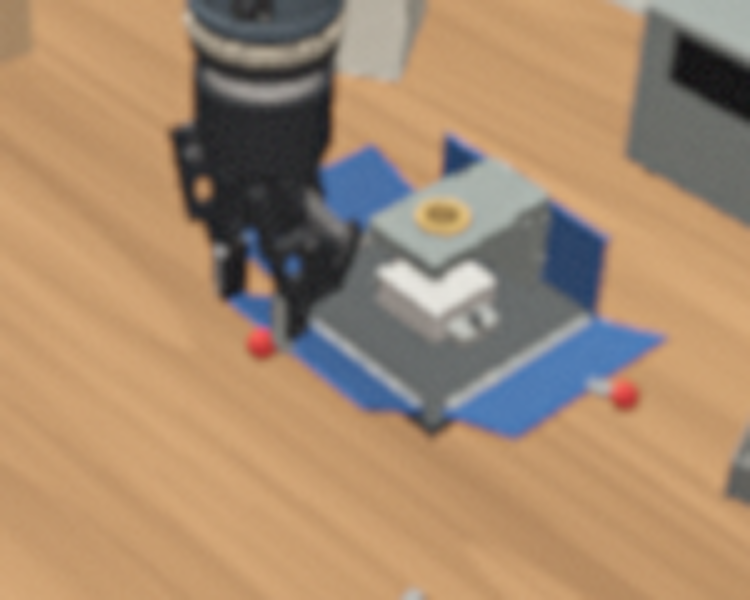

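View pics/top1.png

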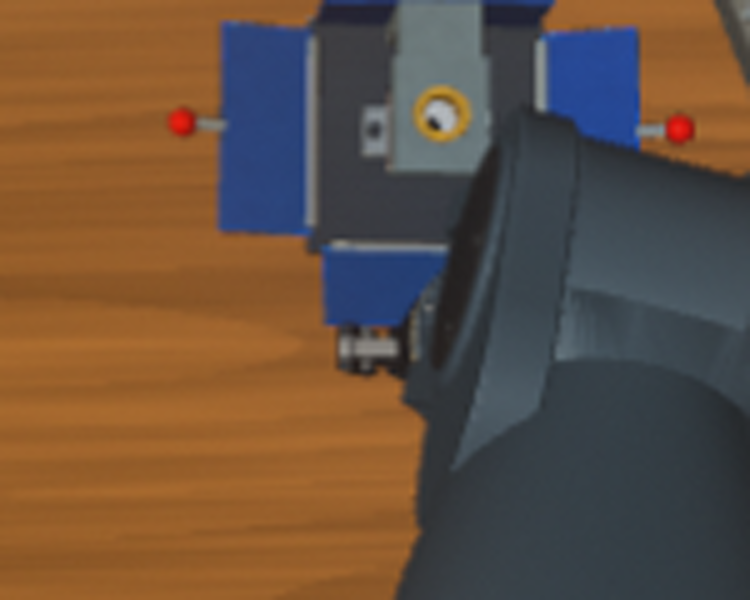

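```bash
python3 - <<'E'
from station import *; from h import *; import pickle
F=pickle.load(open("F0.pkl","rb")); v=np.load("jig.npy")
for nm,P in (("tcp",[449.8,-134.8,45.6]),("gp",[449.8,-134.8,64.6]),("tip-y",[449.8,-156,50]),("tip+y",[449.8,-114,50]),("knob",knob(v,"front",v[3]))):
    print(nm,[((proj(F[n],P)[0]-[220,160])*5).round(0) for n in F])
E
```

```text
tcp [array([258., 363.]), array([429., 358.])]
gp [array([259., 339.]), array([433., 356.])]
tip-y [array([284., 377.]), array([465., 356.])]
tip+y [array([234., 340.]), array([395., 358.])]
knob [array([260., 343.]), array([435., 357.])]
```

```bash
python3 - <<'E'
from station import *; from h import *
f=grab_frame("side"); i=f["pixels"]; print(sense()["eef_pos"],sense()["grip_width"])
c=i[180:240,240:310]
for z in (45.6,64.6):
  print((proj(f,[449.8,-134.8,z])[0]-[240,180])*10)
cv2.imwrite("pics/side1b.png",cv2.resize(c,None,fx=10,fy=10,interpolation=cv2.INTER_CUBIC)[:,:,::-1])
E
```

```text
[ 449.98478028 -134.89775483   45.82360428] 0.5013079855687679
[316.71446442 526.79722364]
[317.68583034 477.80033479]
```

View pics/side1b.png

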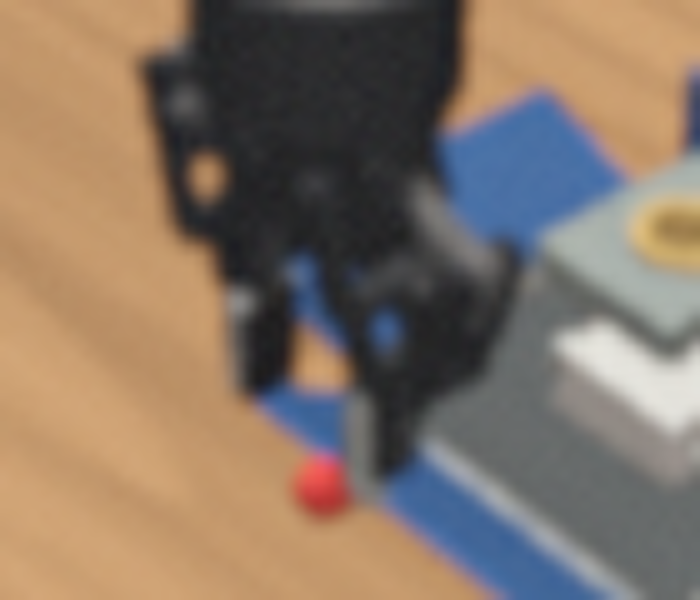

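```bash

python3 -m jog '0.3 0 0 0.0 0;0.25 0 0 0 0;0.1 0 0 0 0;0.1 0 0 0 0;0.1 0 0 0 0' 20
python3 - <<'E'
from station import *; from h import *
f=grab_frame("side"); i=f["pixels"]; s=sense();print(s["eef_pos"],s["grip_width"],s["ft_force"],blobs(f,"red",(240,160,140,100)))
c=i[180:240,240:310]
cv2.imwrite("pics/side1c.png",cv2.resize(c,None,fx=10,fy=10,interpolation=cv2.INTER_CUBIC)[:,:,::-1])
E
```

```text
time_s: 5.5
eef_pos: [449.2, -134.7, 44.8]
ee_rot: [-0.07, -3.141, 0.0]
ft_force: [-0.9, 0.7, 0.3]
grip_width: 0.098
[ 449.18914865 -134.7101446    44.81740266] 0.10065314309458606 [-0.26283543 -0.4441921   0.34756787] [(array([271.67, 229.11]), np.int32(9)), (array([344.64, 239.09]), np.int32(11))]
```

View pics/side1c.png

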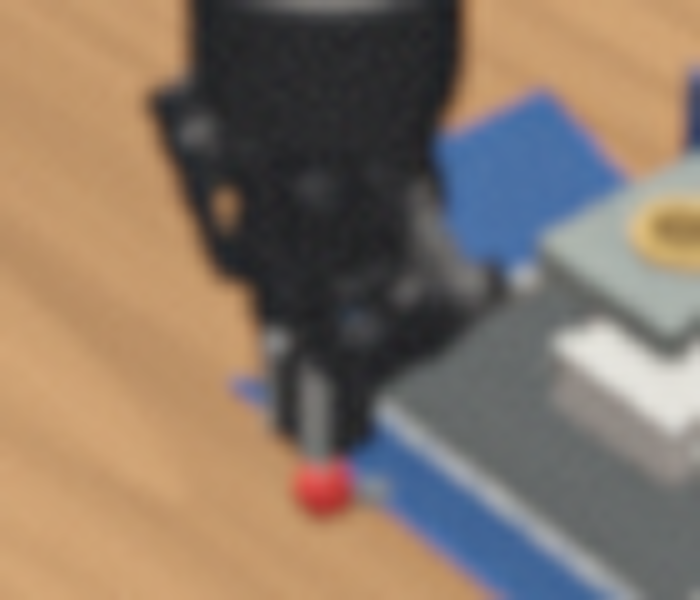

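```bash
python3 - <<'E'
from h import *; import pickle
F=pickle.load(open("F0.pkl","rb"))
for n in F:print(n,proj(F[n],[[117.4,511.2,195.2],[117.4,511.2,214],[117.4,511.2,230]]))
c=F["side"]["pixels"][60:160,10:110]
cv2.imwrite("pics/s0g.png",cv2.resize(c,None,fx=6,fy=6,interpolation=cv2.INTER_CUBIC)[:,:,::-1])
c=F["top"]["pixels"][324:384,0:100]
cv2.imwrite("pics/t0g.png",cv2.resize(c,None,fx=6,fy=6,interpolation=cv2.INTER_CUBIC)[:,:,::-1])
E
```

```text
side [[ 64.21086996 143.83204861]
 [ 62.64357086 138.8491292 ]
 [ 61.29848355 134.54806301]]
top [[ 61.86643492 366.78677886]
 [ 57.76388324 369.25382045]
 [ 54.14136419 371.43062304]]
```

View pics/s0g.png

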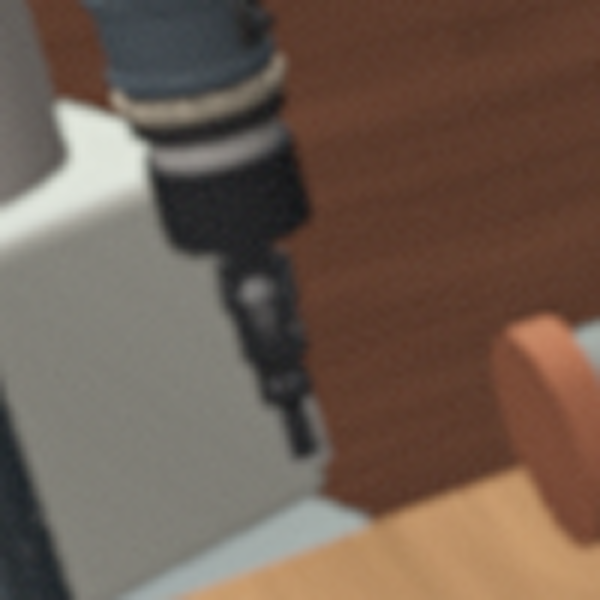

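View pics/t0g.png

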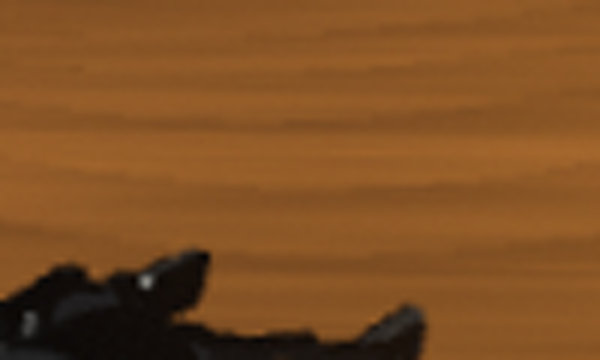

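```bash
python3 - <<'E'
from h import *; import pickle
F=pickle.load(open("F0.pkl","rb"))
for z in (195,208,225,242):
  for w in (42,50,57):
    print(z,w,[proj(F[n],[[117.4+.2246*w*s,511.2+.974*w*s,z] for s in(-1,1)]).round(1).tolist() for n in F])
E
```

```text
195 42 [[[65.6, 149.6], [62.9, 138.5]], [[77.4, 370.8], [46.6, 362.7]]]
195 50 [[[65.9, 150.7], [62.7, 137.5]], [[80.4, 371.6], [43.7, 361.9]]]
195 57 [[[66.1, 151.7], [62.5, 136.6]], [[83.0, 372.2], [41.2, 361.2]]]
208 42 [[[64.5, 146.1], [61.9, 135.1]], [[74.8, 372.6], [43.6, 364.3]]]
208 50 [[[64.8, 147.2], [61.6, 134.1]], [[77.8, 373.4], [40.6, 363.5]]]
208 57 [[[65.0, 148.2], [61.4, 133.2]], [[80.5, 374.0], [38.1, 362.8]]]
225 42 [[[63.0, 141.5], [60.5, 130.6]], [[71.3, 375.0], [39.5, 366.5]]]
225 50 [[[63.3, 142.6], [60.3, 129.6]], [[74.4, 375.8], [36.5, 365.7]]]
225 57 [[[63.5, 143.5], [60.1, 128.8]], [[77.0, 376.5], [33.9, 365.0]]]
242 42 [[[61.6, 136.8], [59.1, 126.1]], [[67.6, 377.4], [35.3, 368.8]]]
242 50 [[[61.8, 137.8], [58.9, 125.1]], [[70.7, 378.3], [32.3, 367.9]]]
242 57 [[[62.0, 138.8], [58.7, 124.3]], [[73.5, 379.0], [29.6, 367.2]]]
```

```bash

python3 -m jog '0.5 0 0 0.0 0;0.5 0 0 0.005 0;0.5 0 0 0.01 0;0.5 0 0 0.01 0;0.5 0 0 0.004 0' 20
python3 - <<'E'
from station import *; from h import *
f=grab_frame("side"); i=f["pixels"]; s=sense();print(s["eef_pos"],s["grip_width"],s["ft_force"],blobs(f,"red",(240,160,140,100)))
c=i[180:240,240:310]
cv2.imwrite("pics/side1d.png",cv2.resize(c,None,fx=10,fy=10,interpolation=cv2.INTER_CUBIC)[:,:,::-1])
E
```

```text
time_s: 6.18
eef_pos: [448.6, -134.5, 14.8]
ee_rot: [-0.069, -3.139, -0.0]
ft_force: [-0.5, 0.1, -0.9]
grip_width: 0.504
[ 448.57576477 -134.49067876   14.68802526] 0.5064195675866408 [-1.01210801  0.17415544 -0.38131094] [(array([271.22, 228.67]), np.int32(9)), (array([344.64, 239.09]), np.int32(11))]
```

View pics/side1d.png

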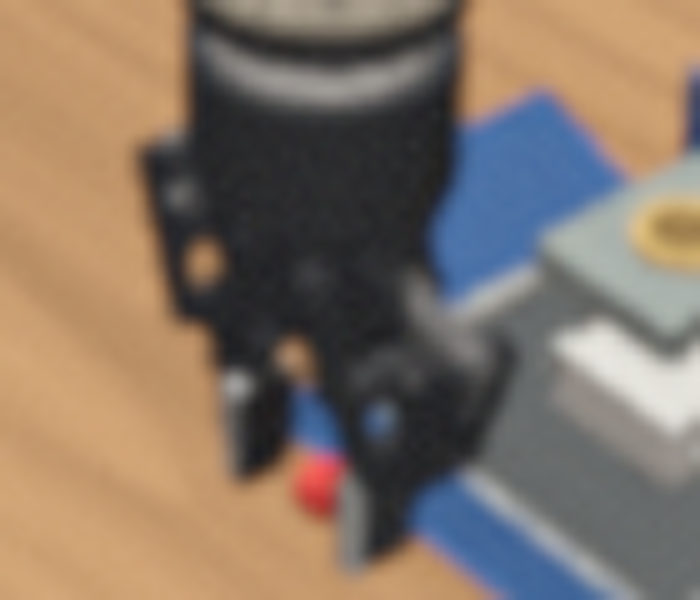

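```bash

python3 -m jog '0.3 0 0 0.0 0;0.2 0 0 0.0 0;0.1 0 0 0.0 0;0.1 0 0 0 0;0.1 0 0 0 0' 20
python3 - <<'E'
from station import *; from h import *
f=grab_frame("side"); i=f["pixels"]; s=sense();print(s["eef_pos"],s["grip_width"],s["ft_force"],s["ft_torque"],blobs(f,"red",(240,160,140,100)))
c=i[180:240,240:310]
cv2.imwrite("pics/side1e.png",cv2.resize(c,None,fx=10,fy=10,interpolation=cv2.INTER_CUBIC)[:,:,::-1])
E
```

```text
time_s: 6.85
eef_pos: [449.4, -136.3, 16.2]
ee_rot: [0.071, 3.141, -0.005]
ft_force: [-1.5, -7.3, -1.6]
grip_width: 0.188
[ 449.34807195 -136.27099536   16.16817478] 0.18799804680617915 [-1.08634159 -7.22498697 -0.93127943] [-1.56180305  0.22169023 -0.01070358] [(array([344.64, 239.09]), np.int32(11))]
```

View pics/side1e.png

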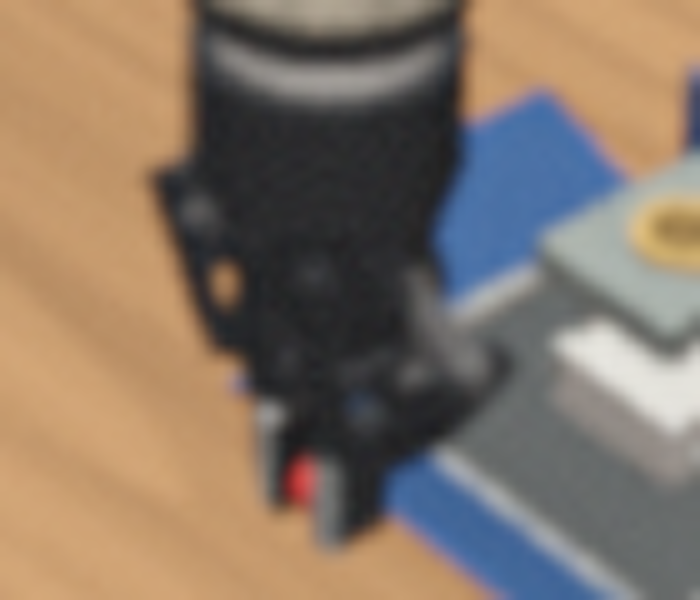

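```bash
python3 -c "
import numpy as np
for n,a0 in (('f',.605),('l',.322),('r',.381)):
  a=np.linspace(a0,np.pi/2,11 if n=='f' else 13);print(n,np.c_[np.diff(84*np.cos(a)),np.diff(84*np.sin(a))].round(1).tolist())"
```

```text
f [[-4.9, 6.4], [-5.5, 5.9], [-6.1, 5.4], [-6.6, 4.8], [-7.0, 4.1], [-7.4, 3.4], [-7.7, 2.7], [-7.9, 1.9], [-8.0, 1.2], [-8.1, 0.4]]
l [[-3.2, 8.1], [-4.0, 7.8], [-4.8, 7.3], [-5.5, 6.8], [-6.2, 6.1], [-6.8, 5.5], [-7.3, 4.7], [-7.8, 3.9], [-8.2, 3.1], [-8.4, 2.2], [-8.6, 1.4], [-8.7, 0.5]]
r [[-3.5, 7.6], [-4.2, 7.2], [-4.9, 6.7], [-5.5, 6.2], [-6.1, 5.6], [-6.7, 5.0], [-7.1, 4.3], [-7.5, 3.6], [-7.8, 2.8], [-8.1, 2.0], [-8.2, 1.2], [-8.3, 0.4]]
```

```bash

python3 -m jog '0.1 -0.0049 -0.0015 -0.0064 0;0.1 -0.0055 0 -0.0059 0;0.1 -0.0061 0 -0.0054 0;0.1 -0.0066 0 -0.0048 0;0.1 -0.007 0 -0.0041 0' 25
python3 - <<'E'
from station import *; from h import *
f=grab_frame("side"); i=f["pixels"]; s=sense();print(s["eef_pos"],s["grip_width"],s["ft_force"],s["ft_torque"],blobs(f,"red",(240,160,140,100)))
c=i[160:240,240:340]
cv2.imwrite("pics/side1f.png",cv2.resize(c,None,fx=7,fy=7,interpolation=cv2.INTER_CUBIC)[:,:,::-1])
E
```

```text
time_s: 7.52
eef_pos: [479.6, -137.7, 42.7]
ee_rot: [-0.07, -3.141, 0.001]
ft_force: [-0.8, -3.4, -3.3]
grip_width: 0.19
[ 480.80671287 -137.75614695   43.21771778] 0.18616545758491532 [-0.76171733 -1.29482821  3.10910101] [-0.40532379  0.32310482  0.01181033] [(array([277.29, 217.43]), np.int32(7)), (array([344.64, 239.09]), np.int32(11))]
```

View pics/side1f.png

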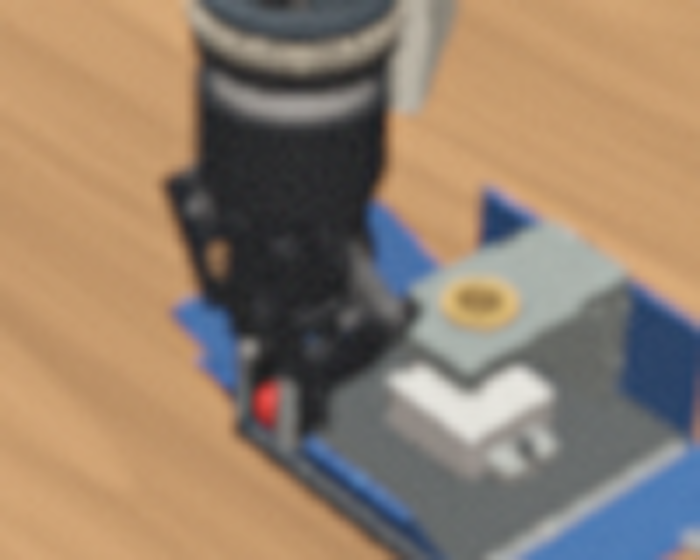

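```bash

python3 -m jog '0.1 -0.0074 0.0005 -0.0034 0;0.1 -0.0077 0 -0.0027 0;0.1 -0.0079 0 -0.0019 0;0.1 -0.008 0 -0.0012 0;0.1 -0.0081 0 -0.0004 0' 25
python3 -m jog '0.1 -0.002 0 0 0;0.1 -0.002 0 0 0;0.1 0 0 0 0;0.1 0 0 0 0;0.1 0 0 0 0' 25
python3 - <<'E'
from station import *; from h import *
v=np.load("jig.npy"); s=sense()
for n in ("side","top"):
  f=grab_frame(n); i=f["pixels"]; print(blobs(f,"red",(240,160,140,100)),proj(f,knob(v,"front",np.pi/2)))
  c=i[150:250,240:360]
  cv2.imwrite(f"pics/{n}1g.png",cv2.resize(c,None,fx=6,fy=6,interpolation=cv2.INTER_CUBIC)[:,:,::-1])
print(s["eef_pos"],s["grip_width"],s["ft_force"],s["ft_torque"],knob(v,"front",np.pi/2))
E
```

```text
time_s: 8.2
eef_pos: [518.6, -139.3, 52.5]
ee_rot: [-0.07, -3.141, 0.002]
ft_force: [-2.2, -6.4, -0.9]
grip_width: 0.188
time_s: 8.82
eef_pos: [522.9, -139.5, 52.5]
ee_rot: [0.07, 3.14, -0.002]
ft_force: [-0.1, -4.8, 1.5]
grip_width: 0.184
[(array([274.17, 190.83]), np.int32(6)), (array([288.5, 208.5]), np.int32(12)), (array([344.64, 239.09]), np.int32(11))] [[290.45368332 208.98680369]]
[(array([256., 184.]), np.int32(21))] [[308.729239   206.71054885]]
[ 522.89783006 -139.51870958   52.49245114] 0.1838130981838675 [-0.10164207 -4.75503201  1.47539743] [-0.9784117   0.29418083  0.1079741 ] [ 518.51456098 -139.41332028   99.        ]
```

View pics/side1g.png

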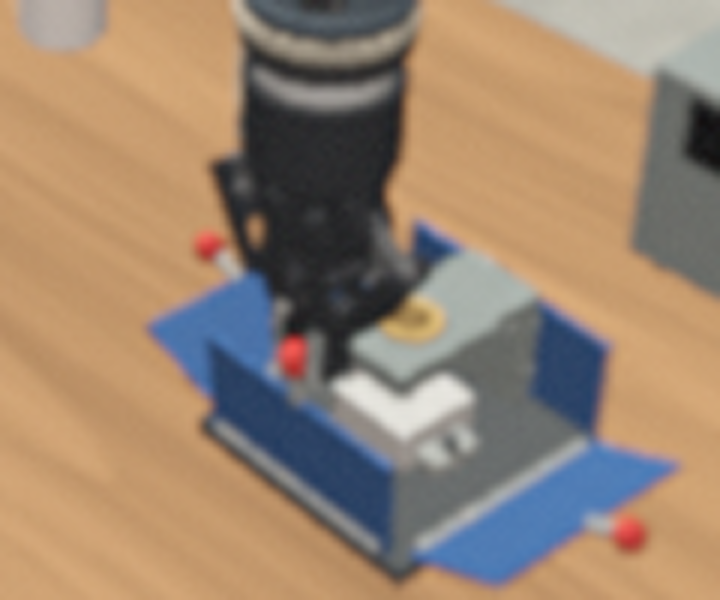

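```bash

python3 -m jog '0.1 -0.003 -0.001 0 0;0.1 -0.003 0 0 0;0.1 0 0 0 0;0.1 0 0 0 0;0.1 0 0 0 0' 30
python3 - <<'E'
from station import *; from h import *
v=np.load("jig.npy"); s=sense()
for n in ("side",):
  f=grab_frame(n); i=f["pixels"]; print(blobs(f,"red",(240,160,140,100)),proj(f,knob(v,"front",np.pi/2)))
  c=i[190:250,260:330]
  cv2.imwrite(f"pics/{n}1h.png",cv2.resize(c,None,fx=10,fy=10,interpolation=cv2.INTER_CUBIC)[:,:,::-1])
print(s["eef_pos"],s["grip_width"],s["ft_force"],s["ft_torque"],knob(v,"front",np.pi/2))
E
```

```text
time_s: 9.55
eef_pos: [528.5, -140.0, 52.0]
ee_rot: [0.069, 3.14, 0.0]
ft_force: [1.0, 1.0, 0.4]
grip_width: 0.178
[(array([274.17, 190.83]), np.int32(6)), (array([290.08, 207.92]), np.int32(12)), (array([344.64, 239.09]), np.int32(11))] [[290.45368332 208.98680369]]
[ 528.51761603 -140.01287654   52.03636699] 0.1782980061879689 [1.00267523 1.01574776 0.38048161] [ 0.23376332 -0.11559121 -0.18440777] [ 518.51456098 -139.41332028   99.        ]
```

View pics/side1h.png

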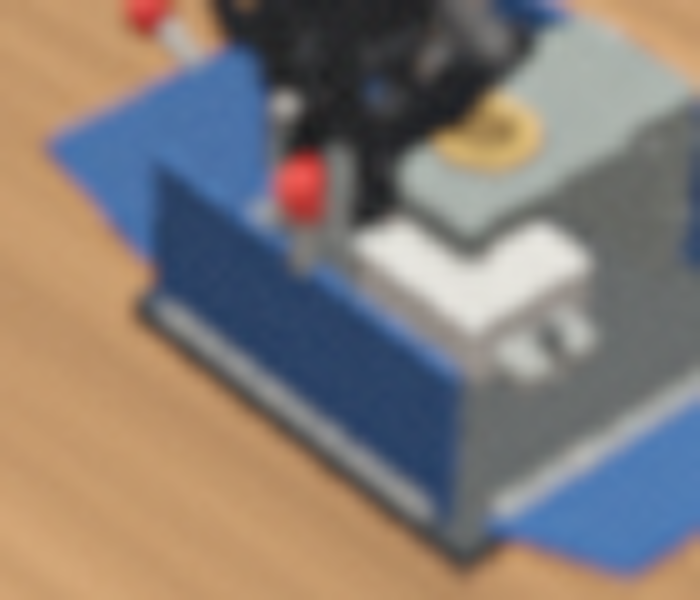

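```bash

python3 -m jog '0.4 0 0 0 0;0.4 0 0 0 0;0.4 0.022 0 0 0;0.1 0.022 0 0 0;0 0 0 0 0' 30
python3 -m jog '0 -0.004 0 0 0;0 -0.005 0 0 0;0 -0.003 0 0 0;0 -0.002 0 0 0;0 -0.002 0 0 0' 30
python3 -m jog '0 -0.002 0 0 0;0 -0.002 0 0 0;0 -0.001 0 0 0;0 -0.001 0 0 0;0 0 0 0 0' 30
```

```text
time_s: 10.22
eef_pos: [483.1, -138.2, 52.2]
ee_rot: [-0.07, -3.14, 0.0]
ft_force: [0.4, -0.7, -0.5]
grip_width: 0.004
time_s: 10.85
eef_pos: [500.0, -138.9, 51.8]
ee_rot: [-0.069, -3.14, 0.0]
ft_force: [-0.8, 0.5, 1.1]
grip_width: -0.004
time_s: 11.48
eef_pos: [500.6, -138.9, 51.6]
ee_rot: [-0.071, -3.131, 0.0]
ft_force: [-21.3, 0.2, 15.3]
grip_width: -0.003
```

```bash

python3 -m jog '0 0.012 0 0 0;0.2 0 0 -0.05 10;0.4 0 0 0 10;0.5 0 0 0 10;0.5 0 0 0 10' 30
python3 -m jog '0.5 0 0 0 10;0.5 0 0 0 10;0.5 0 0 0 10;0.5 0 0 0 10;0.5 0 0 0 9.9' 30
python3 - <<'E'
from station import *; from h import *
v=np.load("jig.npy"); s=sense();print(s["q"].round(2))
print(delta([585,-293.4,3],-2.5,s))
E
```

```text
time_s: 12.1
eef_pos: [494.7, -138.7, 102.3]
ee_rot: [1.147, 2.923, 0.0]
ft_force: [-0.3, -0.5, -0.1]
grip_width: 0.501
time_s: 12.72
eef_pos: [494.6, -138.7, 102.2]
ee_rot: [2.274, 2.167, 0.001]
ft_force: [0.7, -0.5, -0.5]
grip_width: 0.499
[-0.27  0.27 -0.22  1.08  0.    1.35]
(array([-0.1501,  0.0976,  0.0993]), np.float64(-0.26), 'tool y yaw', np.float64(-2.76), 'tilt', np.float64(0.06))
```

```bash

python3 -m jog '0.5 -0.03 0.0195 0 0;0.5 -0.03 0.0195 0 0;0.5 -0.03 0.0195 0 0;0.5 -0.03 0.0195 0 0;0.5 -0.03 0.0195 0 0'
python3 -m jog '0.5 0 0 0.03 0;0.5 0 0 0.03 0;0.5 0 0 0.025 0;0.5 0 0 0.014 0;0.5 0 0 0 0'
python3 - <<'E'
from station import *; from h import *
v=np.load("jig.npy"); s=sense(); print(delta([585,-293.4,3],-2.5,s),s["ft_force"])
for n in ("side","top"):
  f=grab_frame(n); i=f["pixels"]; print(blobs(f,"red",(240,160,140,100)),proj(f,knob(v,"right",v[5])))
  c=i[200:260,305:375] if n=="side" else i[150:210,320:390]
  cv2.imwrite(f"pics/{n}2a.png",cv2.resize(c,None,fx=10,fy=10,interpolation=cv2.INTER_CUBIC)[:,:,::-1])
E
```

```text
time_s: 13.35
eef_pos: [586.1, -293.8, 102.1]
ee_rot: [2.268, 2.173, 0.001]
ft_force: [0.1, -0.3, 0.9]
grip_width: 0.503
time_s: 13.98
eef_pos: [584.9, -292.5, 2.4]
ee_rot: [-2.267, -2.173, 0.001]
ft_force: [-0.4, 0.1, 0.7]
grip_width: 0.503
(array([-0.0009,  0.0001, -0.0006]), np.float64(0.06), 'tool y yaw', np.float64(-2.44), 'tilt', np.float64(0.07)) [-0.42125027  0.14703896  0.71100694]
[(array([274.17, 190.83]), np.int32(6)), (array([290.8, 209. ]), np.int32(10)), (array([345.29, 239.14]), np.int32(7))] [[344.50660162 238.93587099]]
[(array([256., 184.]), np.int32(21)), (array([354.44, 185.28]), np.int32(18)), (array([308.72, 206.34]), np.int32(29))] [[355.42772433 185.68791988]]
```

View pics/side2a.png

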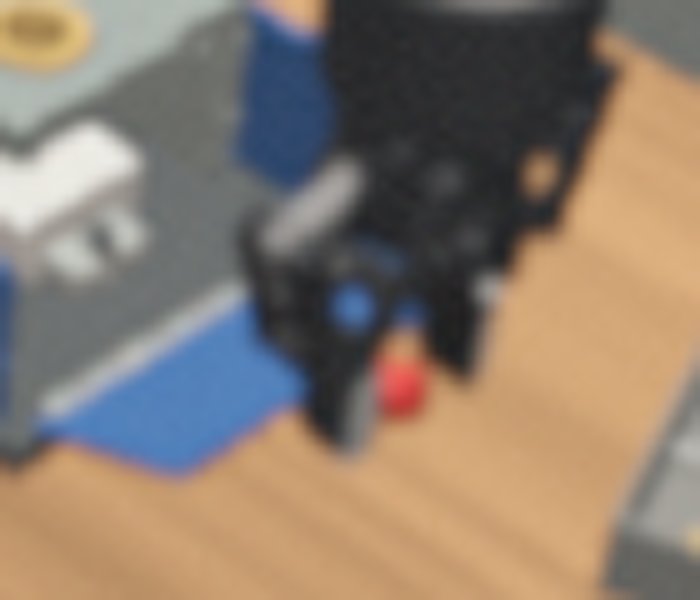

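```bash

python3 -m jog '0.3 0 0 0.0 0;0.2 0 0 0.0 0;0.1 0 0 0.0 0;0.1 0 0 0 0;0.1 0 0 0 0' 25
python3 -c "
from station import *; from h import *; s=sense(); print(delta([585,-293.4,3],-2.5,s),s['ft_force'],s['grip_width'])"
```

```text
time_s: 14.7
eef_pos: [586.1, -293.2, 3.5]
ee_rot: [2.267, 2.172, 0.0]
ft_force: [3.5, -2.3, 2.4]
grip_width: 0.184
(array([-0.0002, -0.0011,  0.0005]), np.float64(0.06), 'tool y yaw', np.float64(-2.44), 'tilt', np.float64(0.1)) [ 3.54692925 -2.34422905  2.41088271] 0.18428105333034947
```

```bash
python3 -c "
import numpy as np
for n,a0 in (('l',.322),('r',.381)):
  a=np.linspace(a0,np.pi/2,11);print(n,np.c_[np.diff(84*np.cos(a)),np.diff(84*np.sin(a))].round(1).tolist())"
```

```text
l [[-3.9, 9.7], [-5.1, 9.2], [-6.2, 8.4], [-7.2, 7.6], [-8.1, 6.6], [-8.9, 5.6], [-9.5, 4.4], [-10.0, 3.2], [-10.3, 2.0], [-10.5, 0.7]]
r [[-4.3, 9.0], [-5.3, 8.5], [-6.3, 7.8], [-7.1, 7.0], [-7.9, 6.1], [-8.6, 5.1], [-9.1, 4.0], [-9.5, 2.9], [-9.8, 1.8], [-10.0, 0.6]]
```

```bash

python3 -m jog '0.1 0.0043 0.001 -0.009 0;0.1 0.0053 0 -0.0085 0;0.1 0.0063 0 -0.0078 0;0.1 0.0071 0 -0.007 0;0.1 0.0079 0 -0.0061 0' 25
python3 -m jog '0.1 0.0086 0 -0.0051 0;0.1 0.0091 0 -0.004 0;0.1 0.0095 0 -0.0029 0;0.1 0.0098 0 -0.0018 0;0.1 0.01 0 -0.0006 0' 25
python3 - <<'E'
from station import *; from h import *
v=np.load("jig.npy"); s=sense(); print(delta(knob(v,"right",np.pi/2)-[0,0,46.6],-2.5,s),s["ft_force"])
for n in ("side","top"):
  f=grab_frame(n); i=f["pixels"]; print(blobs(f,"red",(240,160,140,100)),proj(f,knob(v,"right",np.pi/2)))
  c=i[190:260,285:375] if n=="side" else i[150:210,320:390]
  cv2.imwrite(f"pics/{n}2b.png",cv2.resize(c,None,fx=8,fy=8,interpolation=cv2.INTER_CUBIC)[:,:,::-1])
E
```

```text
time_s: 15.32
eef_pos: [587.4, -261.1, 41.6]
ee_rot: [-2.268, -2.174, 0.001]
ft_force: [3.0, 0.5, -5.1]
grip_width: 0.178
time_s: 15.95
eef_pos: [589.5, -214.1, 55.9]
ee_rot: [-2.268, -2.174, 0.0]
ft_force: [1.0, 0.1, -0.2]
grip_width: 0.102
(array([-0.0015, -0.0011,  0.0035]), np.float64(0.07), 'tool y yaw', np.float64(-2.43), 'tilt', np.float64(0.02)) [ 1.0147434   0.10643535 -0.16113038]
[(array([274.17, 190.83]), np.int32(6)), (array([290.8, 209. ]), np.int32(10)), (array([330.56, 214.12]), np.int32(16))] [[326.34251944 211.14755657]]
[(array([256., 184.]), np.int32(21)), (array([308.72, 206.34]), np.int32(29))] [[333.6652571  182.14643389]]
```

View pics/side2b.png

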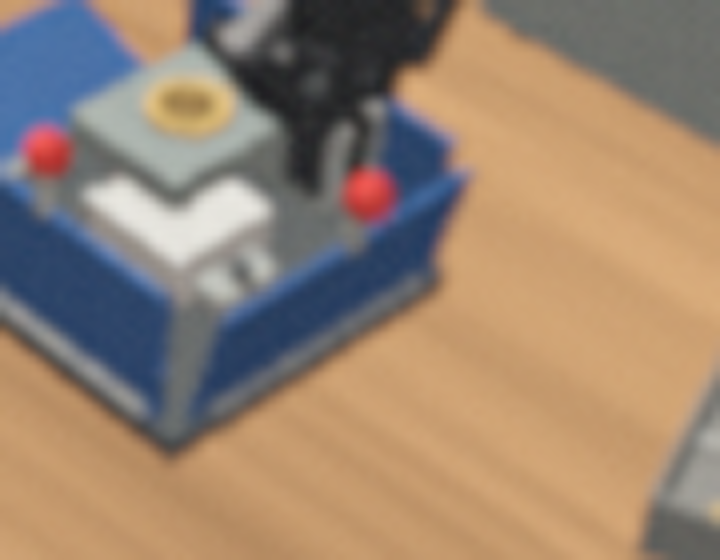

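```bash

python3 -m jog '0.45 0 -0.001 0 0;0.45 0 0 0 0;0.45 -0.025 0 0 0;0.2 -0.027 0 0 0;0 0 0 0 0' 30
python3 -m jog '0 0 0 0 0;0 0.008 0 0 0;0 0.008 0 0 0;0 0.006 0 0 0;0 0.003 0 0 0' 30
python3 -m jog '0 0.002 0 0 0;0 0.002 0 0 0;0 0.001 0 0 0;0 0.001 0 0 0;0 0 0 0 0' 30
```

```text
time_s: 16.68
eef_pos: [586.2, -268.7, 55.7]
ee_rot: [2.271, 2.171, -0.0]
ft_force: [0.7, -0.1, 0.7]
grip_width: 0.029
time_s: 17.3
eef_pos: [587.8, -241.3, 56.2]
ee_rot: [2.267, 2.174, -0.0]
ft_force: [-0.8, -1.9, 2.3]
grip_width: -0.003
time_s: 17.92
eef_pos: [587.7, -235.8, 55.8]
ee_rot: [-2.268, -2.174, 0.0]
ft_force: [0.5, -2.3, 0.2]
grip_width: -0.0
```

```bash

python3 -m jog '0 0.002 0 0 0;0 0.002 0 0 0;0 0.001 0 0 0;0 0.0 0 0 0;0 0 0 0 0' 30
python3 - <<'E'
from station import *; from h import *
v=np.load("jig.npy"); s=sense(); print(s["ft_force"])
for n in ("side","top"):
  f=grab_frame(n); i=f["pixels"]; print(blobs(f,"red",(240,160,140,100)),proj(f,knob(v,"right",np.pi/2)))
E
```

```text
time_s: 18.55
eef_pos: [587.9, -234.8, 56.0]
ee_rot: [2.268, 2.167, -0.007]
ft_force: [-1.0, -18.0, -1.4]
grip_width: -0.002
[ -0.9853488  -17.99102193  -1.4219253 ]
[(array([274.17, 190.83]), np.int32(6)), (array([290.8, 209. ]), np.int32(10)), (array([325.71, 210.86]), np.int32(7))] [[326.34251944 211.14755657]]
[(array([333.48, 181.89]), np.int32(27)), (array([256., 184.]), np.int32(21)), (array([308.72, 206.34]), np.int32(29))] [[333.6652571  182.14643389]]
```

```bash

python3 -m jog '0 -0.012 0 0 0;0.2 0 0 -0.05 0;0.4 0.05 0 0 0;0.5 0.05 0 0 0;0.5 0.05 0 0 0'
python3 -m jog '0.5 0.05 0 0 0;0.5 0.05 0 0 0;0.5 0 0 0 0;0.5 0 0 0 0;0.5 0 0 0 0'
python3 - <<'E'
from station import *; from h import *
s=sense(); print(delta([599,10,0],-2.5,s),s["ft_force"])
E
```

```text
time_s: 19.27
eef_pos: [593.5, -91.4, 105.7]
ee_rot: [-2.268, -2.173, -0.0]
ft_force: [0.4, 0.3, 0.9]
grip_width: 0.497
time_s: 19.9
eef_pos: [597.9, 6.0, 105.7]
ee_rot: [-2.269, -2.172, 0.001]
ft_force: [-0.2, -0.3, -0.1]
grip_width: 0.498
(array([0.0041, 0.0009, 0.1057]), np.float64(-0.0), 'tool y yaw', np.float64(-2.5), 'tilt', np.float64(0.03)) [-0.22453253 -0.28512958 -0.13136481]
```

```bash

python3 -m jog '0.5 0.006 0.001 0.03 0;0.5 0 0 0.03 0;0.5 0 0 0.03 0;0.5 0 0 0.013 0;0.4 0 0 0 0'
python3 -m jog '0.3 0 0 0.0 0;0.2 0 0 0.0 0;0.1 0 0 0.0 0;0.1 0 0 0 0;0.1 0 0 0 0' 35
python3 - <<'E'
from station import *; from h import *
v=np.load("jig.npy"); s=sense(); print(delta([599,10,0],-2.5,s),s["ft_force"],s["grip_width"])
for n in ("side","top"):
  f=grab_frame(n); i=f["pixels"]; print(blobs(f,"red",(240,160,140,100)))
  c=i[170:240,245:335]
  if n=="side": cv2.imwrite(f"pics/{n}3a.png",cv2.resize(c,None,fx=8,fy=8,interpolation=cv2.INTER_CUBIC)[:,:,::-1])
E
```

```text
time_s: 20.52
eef_pos: [598.9, 12.2, 2.3]
ee_rot: [-2.269, -2.172, 0.002]
ft_force: [0.3, 0.0, 0.2]
grip_width: 0.396
time_s: 21.15
eef_pos: [599.7, 13.1, 3.1]
ee_rot: [2.268, 2.174, 0.001]
ft_force: [0.7, 2.2, 2.4]
grip_width: 0.176
(array([-0.0031, -0.0006,  0.0031]), np.float64(0.08), 'tool y yaw', np.float64(-2.42), 'tilt', np.float64(0.05)) [0.71309094 2.15943919 2.41421254] 0.17572454871881177
[(array([290.8, 209. ]), np.int32(10)), (array([326.5, 211. ]), np.int32(12))]
[(array([333.58, 181.85]), np.int32(26)), (array([308.72, 206.34]), np.int32(29))]
```

View pics/side3a.png

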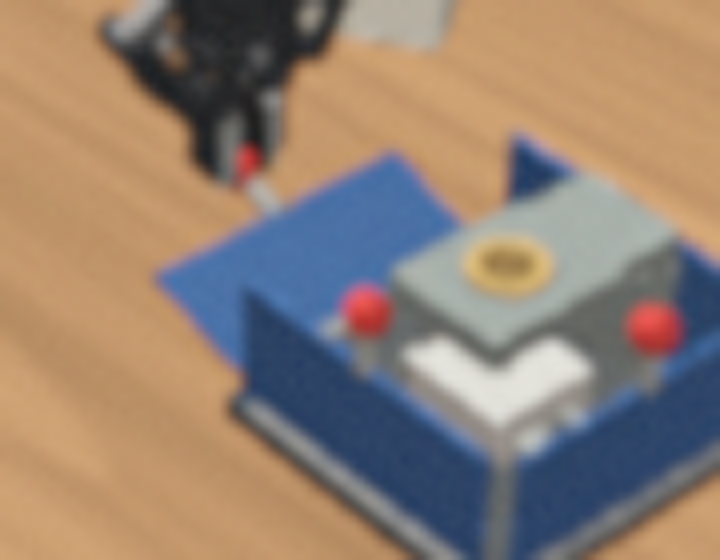

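```bash

python3 -m jog '0.1 -0.0039 0 -0.0097 0;0.1 -0.0051 0 -0.0092 0;0.1 -0.0062 0 -0.0084 0;0.1 -0.0072 0 -0.0076 0;0.1 -0.0081 0 -0.0066 0' 35
python3 -m jog '0.1 -0.0089 0 -0.0056 0;0.1 -0.0095 0 -0.0044 0;0.1 -0.01 0 -0.0032 0;0.1 -0.0103 0 -0.002 0;0.1 -0.0105 0 -0.0007 0' 35
python3 - <<'E'
from station import *; from h import *
v=np.load("jig.npy"); s=sense(); print(knob(v,"left",np.pi/2),s["ft_force"])
for n in ("side","top"):
  f=grab_frame(n); i=f["pixels"]; print(blobs(f,"red",(240,160,140,100)),proj(f,knob(v,"left",np.pi/2)))
  c=i[160:230,245:335]
  if n=="side": cv2.imwrite(f"pics/{n}3b.png",cv2.resize(c,None,fx=8,fy=8,interpolation=cv2.INTER_CUBIC)[:,:,::-1])
E
```

```text
time_s: 21.88
eef_pos: [597.6, -18.4, 44.9]
ee_rot: [2.268, 2.173, -0.001]
ft_force: [-0.4, 0.2, 0.1]
grip_width: 0.097
time_s: 22.5
eef_pos: [595.9, -67.5, 60.2]
ee_rot: [-2.268, -2.174, 0.0]
ft_force: [0.0, 0.1, 0.6]
grip_width: 0.098
[594.57744399 -69.61047056  99.        ] [0.04403646 0.11086415 0.56170842]
[(array([277., 187.]), np.int32(7)), (array([290.8, 209. ]), np.int32(10)), (array([326.5, 211. ]), np.int32(12))] [[291.79719832 187.85084834]]
[(array([259.81, 182.86]), np.int32(21))] [[283.50129406 181.31245717]]
```

View pics/side3b.png

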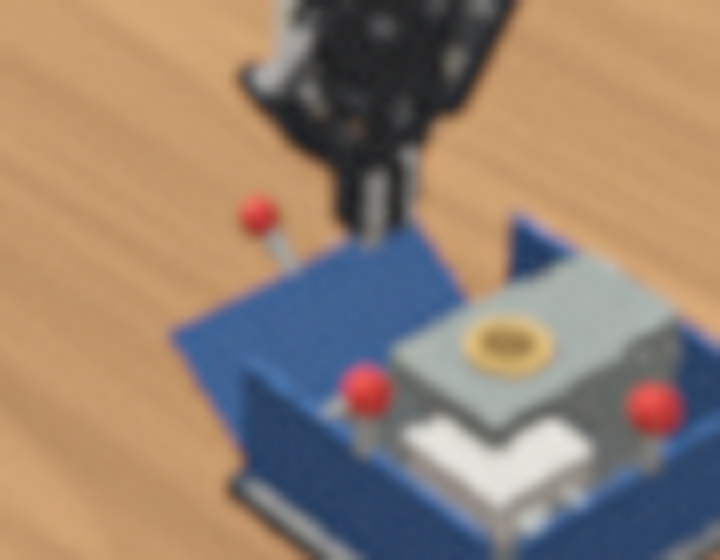

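```bash

python3 - <<'E'
from h import *; import pickle
F=pickle.load(open("F0.pkl","rb")); v=np.load("jig.npy"); v[0]+=1.3; v[1]-=.4; np.save("jig2.npy",v)
r=least_squares(lambda a: np.r_[proj(F["side"],knob(v,"left",a[0]))[0]-[276.8,186.9],proj(F["top"],knob(v,"left",a[0]))[0]-[259.81,182.86]],[.7]); a=r.x[0]; print(a,r.fun,knob(v,"left",a))
t=np.linspace(a,np.pi/2,11);print(np.c_[np.diff(84*np.cos(t)),np.diff(84*np.sin(t))].round(1).tolist())
E
```

```text
0.5959502153002099 [ 0.33131591  0.16907245 -0.12450243 -0.11020158] [ 5.98858236e+02 -5.54699815e-01  6.21488153e+01]
[[-4.9, 6.5], [-5.5, 6.0], [-6.1, 5.5], [-6.6, 4.8], [-7.0, 4.2], [-7.4, 3.5], [-7.7, 2.7], [-7.9, 2.0], [-8.1, 1.2], [-8.2, 0.4]]
```

```bash

python3 -m jog '0.3 0 0 -0.045 0;0.5 0.035 0 0 0;0.5 0.032 0 0 0;0.5 0 0 0.045 0;0.5 0 0 0.046 0'
python3 - <<'E'
from station import *; from h import *
s=sense(); print(delta([599,-0.5,13.5],-2.5,s),s["ft_force"])
E
```

```text
time_s: 23.22
eef_pos: [599.4, 1.0, 13.7]
ee_rot: [2.266, 2.174, 0.002]
ft_force: [-0.3, 0.0, -1.4]
grip_width: 0.503
(array([-0.0015, -0.0003,  0.0001]), np.float64(0.13), 'tool y yaw', np.float64(-2.37), 'tilt', np.float64(0.1)) [-2.84662398e-01  9.01399861e-04 -1.38273252e+00]
```

```bash

python3 -m jog '0.3 0 0 0.0 0;0.2 0 0 0.0 0;0.1 0 0 0.0 0;0.1 0 0 0 0;0.1 0 0 0 0' 25
python3 -m jog '0.1 -0.0049 0 -0.0065 0;0.1 -0.0055 0 -0.006 0;0.1 -0.0061 0 -0.0055 0;0.1 -0.0066 0 -0.0048 0;0.1 -0.007 0 -0.0042 0' 25
python3 -m jog '0.1 -0.0074 0 -0.0035 0;0.1 -0.0077 0 -0.0027 0;0.1 -0.0079 0 -0.002 0;0.1 -0.0081 0 -0.0012 0;0.1 -0.0082 0 -0.0004 0' 25
python3 - <<'E'
from station import *; from h import *
v=np.load("jig2.npy"); s=sense(); print(knob(v,"left",np.pi/2),s["ft_force"])
for n in ("side","top"):
  f=grab_frame(n); i=f["pixels"]; print(blobs(f,"red",(240,160,140,100)),proj(f,knob(v,"left",np.pi/2)))
E
```

```text
time_s: 23.85
eef_pos: [599.2, -0.1, 15.1]
ee_rot: [2.268, 2.173, 0.001]
ft_force: [-1.8, -2.6, -0.3]
grip_width: 0.185
time_s: 24.48
eef_pos: [597.8, -30.2, 41.7]
ee_rot: [2.268, 2.174, 0.001]
ft_force: [1.9, 0.8, -5.2]
grip_width: 0.188
time_s: 25.1
eef_pos: [596.0, -69.6, 51.4]
ee_rot: [2.268, 2.174, 0.001]
ft_force: [1.1, 3.2, 1.4]
grip_width: 0.184
[595.87744399 -70.01047056  99.        ] [1.14431627 3.16845385 1.39262286]
[(array([290.54, 208.85]), np.int32(13)), (array([326.69, 211.  ]), np.int32(13))] [[292.18469183 187.7414648 ]]
[] [[283.62230589 180.86895401]]
```

```bash

python3 -m jog '0.45 0 0 0 0;0.45 0 0 -0.002 0;0.45 0.022 0 0 0;0.2 0.02 0 0 0;0 0 0 0 0' 30
python3 -m jog '0 0 0 0 0;0 -0.006 0 0 0;0 -0.006 0 0 0;0 -0.004 0 0 0;0 -0.003 0 0 0' 30
python3 -m jog '0 -0.002 0 0 0;0 -0.002 0 0 0;0 -0.001 0 0 0;0 -0.001 0 0 0;0 0 0 0 0' 30
```

```text
time_s: 25.82
eef_pos: [597.6, -24.9, 53.0]
ee_rot: [-2.265, -2.177, 0.0]
ft_force: [-0.9, 0.1, -0.2]
grip_width: 0.031
time_s: 26.45
eef_pos: [596.8, -46.7, 53.0]
ee_rot: [-2.269, -2.173, -0.0]
ft_force: [0.1, 1.4, -0.2]
grip_width: -0.003
time_s: 27.08
eef_pos: [596.7, -50.4, 53.2]
ee_rot: [-2.265, -2.174, -0.003]
ft_force: [0.5, 9.6, 2.5]
grip_width: -0.001
```

```bash

python3 -m jog '0 0.012 0 0 0;0.2 0 0 -0.0625 0;0.4 0 0 -0.0625 0;0.6 0.0 0 0 0;0.6 0.0 0 0 0'
python3 - <<'E'
from station import *; from h import *; import pickle
s=sense()
v=np.load("jig2.npy")
for n in ("side","top"):
  f=grab_frame(n); print(n,blobs(f,"red",(240,160,140,100)),[proj(f,knob(v,k,np.pi/2)).round(1).tolist() for k in("front","left","right")])
  if n=="side":
    i=f["pixels"]; c=i[150:240,240:350]; cv2.imwrite("pics/side4.png",cv2.resize(c,None,fx=7,fy=7,interpolation=cv2.INTER_CUBIC)[:,:,::-1])
F=pickle.load(open("F0.pkl","rb"))
A=(213.1,137.5);B=(154.0,192.2)
print(least_squares(lambda p:np.r_[proj(F["side"],p)[0]-A,proj(F["top"],p)[0]-B],[567,298,135]).x, atz(F["side"],A,135),atz(F["top"],B,135))
# stand top corners
for uv in [(185,105),(425,132),(385,382),(148,350)]:
    print(atz(F["top"],(uv[0]/12+135-.46,uv[1]/12+175-.46),90).round(1))
for uv in [(205,155),(290,180),(262,272),(178,243)]:
    print(atz(F["top"],(uv[0]/12+135-.46,uv[1]/12+175-.46),135).round(1))
print(delta([567,298,170],-16.4,s),s["q"].round(2))
E
```

```text
time_s: 27.7
eef_pos: [596.9, -40.0, 177.7]
ee_rot: [2.268, 2.174, -0.001]
ft_force: [-0.2, 0.9, -1.6]
grip_width: 0.597
side [(array([291.67, 187.89]), np.int32(9)), (array([290.36, 208.86]), np.int32(14)), (array([326.36, 210.86]), np.int32(14))] [[[290.9, 208.9]], [[292.2, 187.7]], [[326.7, 211.0]]]
top [(array([335.5, 181.5]), np.int32(6))] [[[308.8, 206.3]], [[283.6, 180.9]], [[333.8, 181.7]]]
[566.46313788 297.52680862 134.50778631] [565.47498181 297.1790584  135.        ] [566.70108645 297.16186907 135.        ]
[600.9 323.3  90. ]
[592.6 263.6  90. ]
[531.2 272.7  90. ]
[540.5 331.2  90. ]
[580.4 304.2 135. ]
[573.9 283.9 135. ]
[552.3 290.2 135. ]
[559.7 310.2 135. ]
(array([ 0.3365, -0.0442,  0.0075]), np.float64(13.97), 'tool y yaw', np.float64(-2.43), 'tilt', np.float64(0.04)) [-0.07  0.37  0.13  1.33 -0.    1.55]
```

View pics/side4.png

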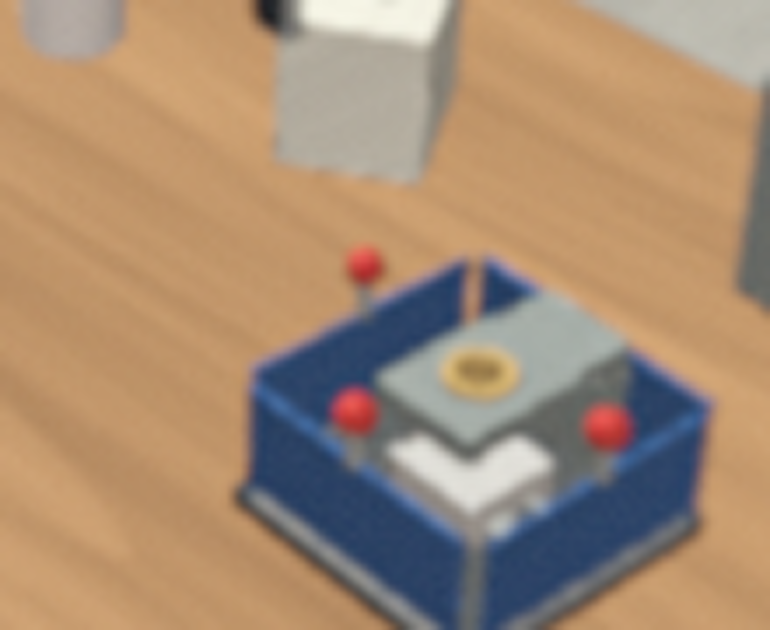

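```bash

python3 -m jog '0.6 0.048 -0.0063 0 0;0.6 0.048 -0.0063 0 0;0.6 0.048 -0.0063 0 0;0.6 0.048 -0.0063 0 0;0.6 0.048 -0.0063 0 0'
python3 -m jog '0.6 0.048 -0.0063 0 0;0.6 0.048 -0.0063 0 0;0.6 0 0 0 7.1;0.6 0 0 0 7.1;0.6 0 0 0 0'
python3 - <<'E'
from station import *; from h import *
s=sense(); print(delta([567.3,297.4,65],-16.7,s))
E
```

```text
time_s: 28.42
eef_pos: [574.8, 202.2, 176.3]
ee_rot: [-2.268, -2.173, 0.004]
ft_force: [0.3, -1.2, -1.0]
grip_width: 0.598
time_s: 29.05
eef_pos: [566.6, 297.3, 176.4]
ee_rot: [-2.518, -1.878, 0.004]
ft_force: [-0.5, 0.5, 0.9]
grip_width: 0.601
(array([0.0006, 0.0008, 0.1113]), np.float64(0.13), 'tool y yaw', np.float64(-16.57), 'tilt', np.float64(0.16))
```

```bash

python3 -m jog '0.6 0.0005 0.0008 0.03 0;0.6 0 0 0.03 0;0.6 0 0 0.03 0;0.6 0 0 0.021 0;0.6 0 0 0 0'
python3 - <<'E'
from station import *; from h import *
s=sense(); print(s["eef_pos"],s["ft_force"])
for n in ("side","top"):
  f=grab_frame(n); i=f["pixels"]
  c=i[110:180,175:255] if n=="side" else i[160:230,120:200]
  cv2.imwrite(f"pics/{n}5.png",cv2.resize(c,None,fx=8,fy=8,interpolation=cv2.INTER_CUBIC)[:,:,::-1])
E
```

```text
time_s: 29.68
eef_pos: [566.7, 296.6, 64.8]
ee_rot: [-2.517, -1.879, 0.007]
ft_force: [-0.8, 0.3, 1.0]
grip_width: 0.602
[566.74476709 296.59061693  64.7515036 ] [-0.78174244  0.32242262  0.98749945]
```

View pics/side5.png

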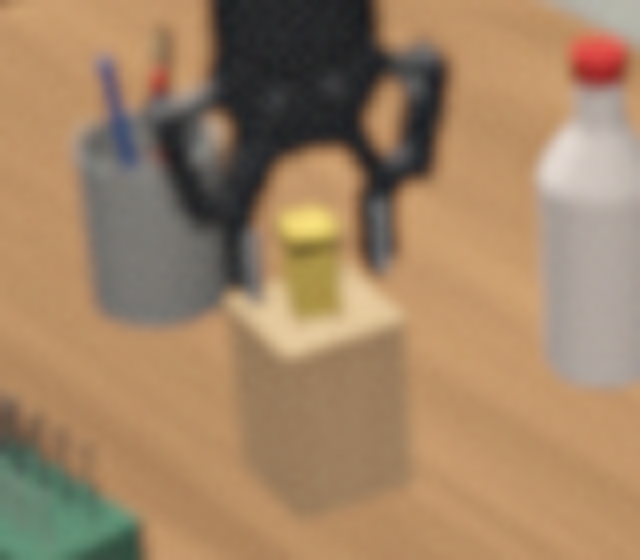

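View pics/top5.png

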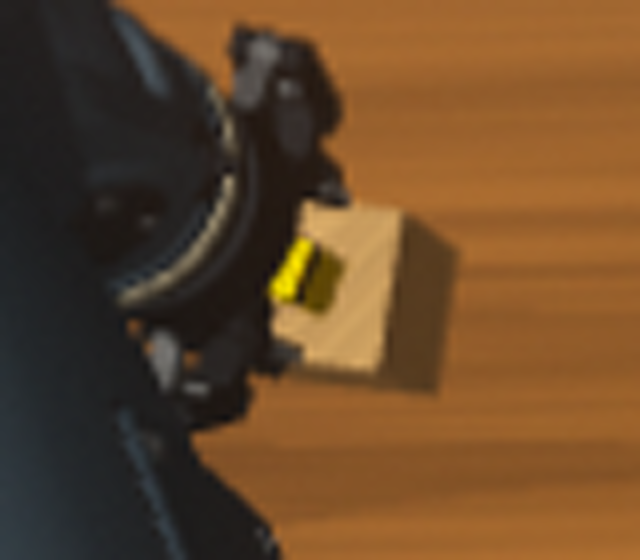

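```bash

python3 -m jog '0.4 0 0 0 0;0.3 0 0 0.0 0;0.2 0 0 0.0 0;0.2 0 0 0 0;0.2 0 0 0 0' 60
python3 - <<'E'
from station import *; from h import *
s=sense(); print(s["eef_pos"],s["ft_force"],s["grip_width"])
f=grab_frame("side"); i=f["pixels"]
c=i[110:180,175:255]
cv2.imwrite(f"pics/side6.png",cv2.resize(c,None,fx=8,fy=8,interpolation=cv2.INTER_CUBIC)[:,:,::-1])
E
```

```text
time_s: 30.4
eef_pos: [568.5, 297.9, 67.9]
ee_rot: [2.519, 1.877, 0.002]
ft_force: [-0.8, 0.2, 6.0]
grip_width: 0.252
[568.53044806 297.85163142  67.87730107] [-0.76866518  0.23463844  6.04206726] 0.25161457756587097
```

View pics/side6.png

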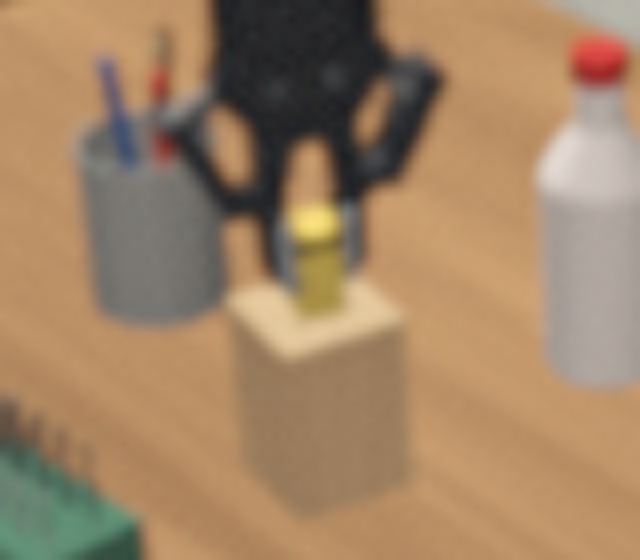

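```bash

python3 -m jog '0.2 0 0 -0.01 0;0.2 0 0 -0.025 0;0.2 0 0 -0.035 0;0.2 0 0 -0.035 0;0.2 0 0 -0.02 0' 60
python3 - <<'E'
from station import *; from h import *
s=sense(); print(s["eef_pos"],s["ft_force"],s["grip_width"])
for n in ("side","top"):
  f=grab_frame(n); i=f["pixels"]
  c=i[90:180,170:260] if n=="side" else i[160:230,120:200]
  cv2.imwrite(f"pics/{n}7.png",cv2.resize(c,None,fx=7,fy=7,interpolation=cv2.INTER_CUBIC)[:,:,::-1])
print(delta([592.8,-142.7,186],-16.4,s),s["q"].round(2))
E
```

```text
time_s: 31.08
eef_pos: [568.7, 297.9, 194.4]
ee_rot: [2.519, 1.876, 0.003]
ft_force: [0.4, 0.3, -2.4]
grip_width: 0.25
[568.70301405 297.85749175 194.41185803] [ 0.40648457  0.25344026 -2.44498345] 0.24988920398359438
(array([-0.4152,  0.1492,  0.0081]), np.float64(-0.23), 'tool y yaw', np.float64(-16.63), 'tilt', np.float64(0.12)) [ 0.48  0.44  0.29  1.41 -0.    2.34]
```

View pics/side7.png

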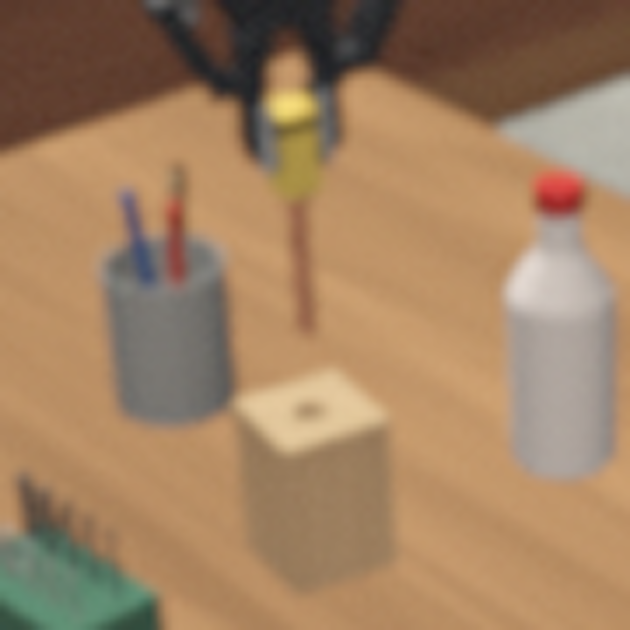

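```bash

python3 -m jog '0.2 -0.03 0.0105 0 0;0.2 -0.05 0.018 0 0;0.2 -0.05 0.018 0 0;0.2 -0.05 0.018 0 0;0.2 -0.05 0.018 0 0'
python3 - <<'E'
from station import *; from h import *; import pickle
F=pickle.load(open("F0.pkl","rb"))
P=proj(F["side"],[[568.7,297.9,z] for z in (126,131,136,141,216,261)]); print(((P-[170,90]+.5)*7).round(0))
E
```

```text
time_s: 31.8
eef_pos: [580.8, 51.9, 191.0]
ee_rot: [-2.519, -1.877, 0.002]
ft_force: [-0.0, -0.1, -1.4]
grip_width: 0.243
[[311. 349.]
 [310. 340.]
 [309. 332.]
 [309. 323.]
 [298. 190.]
 [292. 106.]]
```

```bash

python3 -m jog '0.2 -0.05 0.018 0 0;0.2 -0.05 0.018 0 0;0.2 -0.05 0.018 0 0;0.2 -0.03 0.0108 0 0;0.2 0 0 0 0'
python3 -m jog '0.2 0 0 0 0;0.2 0 0 0 0;0.2 0 0 0 0;0.2 0 0 0 0;0.2 0 0 0 0'
python3 - <<'E'
from station import *; from h import *
s=sense(); print(s["eef_pos"],delta([592.8,-142.7,186],-16.5,s))
for n in ("side","top"):
  f=grab_frame(n); i=f["pixels"]
  np.save(f"f8{n}.npy",i)
  c=i[140:230,260:360] if n=="side" else i[150:220,270:350]
  cv2.imwrite(f"pics/{n}8.png",cv2.resize(c,None,fx=7.5,fy=7.5,interpolation=cv2.INTER_CUBIC)[:,:,::-1])
E
```

```text
time_s: 32.42
eef_pos: [591.3, -139.5, 190.7]
ee_rot: [-2.522, -1.872, 0.002]
ft_force: [-0.1, -0.0, -2.3]
grip_width: 0.248
time_s: 33.05
eef_pos: [592.0, -137.0, 192.1]
ee_rot: [2.519, 1.877, 0.0]
ft_force: [0.2, -1.0, -0.7]
grip_width: 0.247
[ 592.03598822 -137.04853532  192.1046092 ] (array([-0.0052,  0.0023,  0.0061]), np.float64(-0.11), 'tool y yaw', np.float64(-16.61), 'tilt', np.float64(0.01))
```

View pics/side8.png

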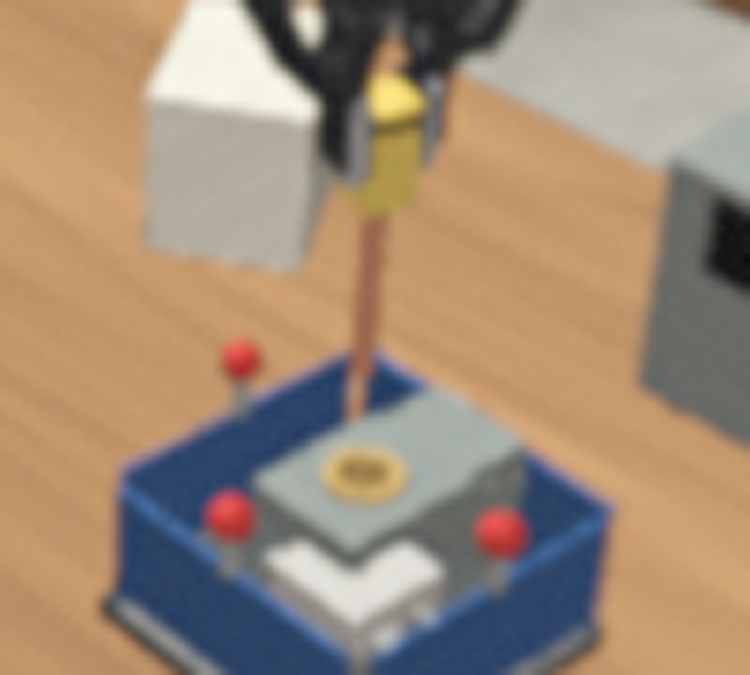

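View pics/top8.png

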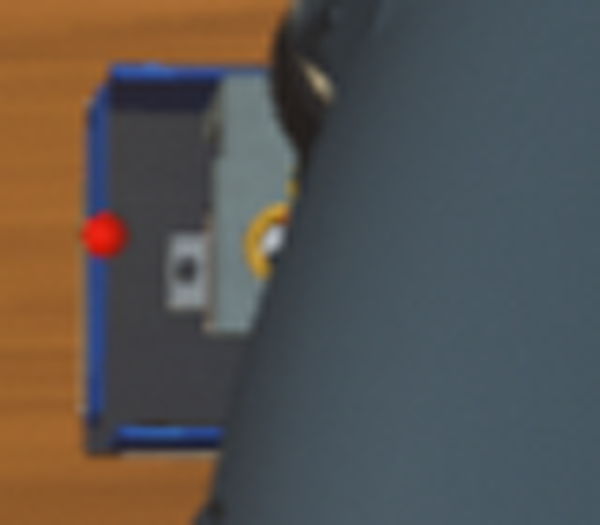

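```bash
cat > m.py <<'E'
from station import *; from h import *
def rodfit(f,box,s,show=None):
    """copper rod axis in the side image"""
    p=f["pixels"].astype(int); x,y,w,h=box
    sub=p[y:y+h,x:x+w]; d=sub[...,0]-sub[...,2]
    return sub
E
python3 - <<'E'
from h import *; import pickle
F=pickle.load(open("F0.pkl","rb")); f=F["side"]
P=proj(f,[[592.0,-137,z] for z in (134,155,175,195,214,237,259)]); print(((P-[260,140]+.5)*7.5).round(0).tolist()); print(((proj(f,[592.8,-142.7,86])-[260,140]+.5)*7.5).round())
p=np.load("f8side.npy").astype(int)
H=cv2.cvtColor(np.load("f8side.npy"),cv2.COLOR_RGB2HSV)
# per-row dark/red centroid: difference from interpolated background in green channel
for r in range(168,197,2):
    row=p[r,300:320]; print(r,row[:,1].tolist())
E
```

```text
[[364.0, 369.0], [368.0, 326.0], [371.0, 283.0], [375.0, 240.0], [378.0, 198.0], [383.0, 147.0], [387.0, 96.0]]
[[367. 471.]]
168 [162, 142, 137, 145, 150, 151, 149, 146, 138, 133, 132, 130, 146, 151, 148, 146, 147, 147, 150, 150]
170 [154, 140, 145, 152, 154, 154, 152, 144, 117, 103, 106, 124, 145, 152, 152, 152, 150, 149, 146, 146]
172 [148, 143, 151, 155, 155, 155, 153, 142, 113, 100, 113, 133, 150, 152, 152, 152, 151, 152, 151, 152]
174 [155, 152, 155, 153, 154, 155, 153, 143, 115, 102, 111, 132, 151, 153, 153, 153, 152, 152, 151, 151]
176 [155, 155, 157, 157, 158, 156, 152, 134, 110, 103, 119, 145, 154, 154, 155, 152, 152, 155, 153, 153]
178 [156, 155, 152, 154, 155, 156, 151, 129, 108, 106, 123, 147, 154, 154, 156, 154, 155, 154, 151, 153]
180 [161, 160, 160, 157, 156, 153, 143, 124, 106, 103, 125, 148, 156, 154, 151, 153, 154, 155, 155, 155]
182 [161, 162, 161, 161, 160, 161, 149, 121, 103, 105, 125, 147, 155, 156, 156, 155, 155, 154, 152, 152]
184 [151, 156, 159, 161, 161, 161, 150, 120, 105, 111, 134, 150, 153, 150, 152, 153, 154, 155, 155, 154]
186 [152, 149, 151, 151, 153, 149, 134, 111, 103, 109, 132, 152, 162, 160, 157, 151, 151, 149, 150, 152]
188 [154, 149, 135, 115, 98, 84, 87, 97, 102, 96, 96, 116, 140, 152, 158, 159, 159, 159, 154, 151]
190 [106, 88, 73, 67, 63, 66, 98, 125, 108, 78, 64, 66, 76, 92, 114, 130, 144, 156, 165, 164]
192 [68, 67, 67, 67, 66, 79, 115, 135, 111, 73, 61, 63, 63, 74, 96, 124, 147, 165, 174, 176]
194 [68, 66, 68, 68, 65, 76, 110, 128, 105, 90, 99, 106, 127, 146, 165, 175, 176, 174, 174, 176]
196 [66, 66, 67, 69, 78, 104, 137, 158, 164, 169, 171, 173, 175, 176, 175, 175, 174, 177, 176, 176]
```

```bash
cat > m.py <<'E'
from station import *; from h import *
def rod(f,r0,r1,c0,c1):
    """sub-pixel rod axis: per row centroid of green-channel darkening -> line fit col=a+b*(row-180)"""
    g=f["pixels"][...,1].astype(float); R_,C_=[],[]
    for r in range(r0,r1):
        row=g[r,c0:c1]; bg=np.median(row[np.r_[0:3,-3:0]]); w=np.clip(bg-row-12,0,None); x=np.arange(c0,c1)
        R_.append(r); C_.append((w*x).sum()/w.sum())
    b,a=np.polyfit(np.array(R_)-180.,C_,1); res=np.std(np.array(C_)-a-b*(np.array(R_)-180.))
    return a,b,res
def ring(f,box):
    x,y,w,h=box; H=cv2.cvtColor(f["pixels"],cv2.COLOR_RGB2HSV)[y:y+h,x:x+w].astype(int)
    m=((H[...,0]>14)&(H[...,0]<32)&(H[...,1]>90)).astype(np.uint8)
    cs=cv2.findContours(m,cv2.RETR_EXTERNAL,cv2.CHAIN_APPROX_NONE)[0]; c=max(cs,key=cv2.contourArea)
    e=cv2.fitEllipse(c); return np.array(e[0])+[x,y],e[1]
E
python3 - <<'E'
from m import *
import pickle
F=pickle.load(open("F0.pkl","rb")); f=dict(F["side"])
print("ring0",ring(f,(303,197,14,12)))
f["pixels"]=np.load("f8side.npy"); print("ring",ring(f,(303,197,14,12)))
a,b,res=rod(f,171,186,302,317); print("rod",a,b,res)
P=proj(f,[[592.04,-137.05,z] for z in (140,165,190)]); print(P, a+b*(P[:,1]-180))
print(proj(f,[592.8,-142.7,86]))
E
```

```text
ring0 (array([308.25851011, 202.99377441]), (5.996358394622803, 9.234683990478516))
ring (array([308.20433331, 203.02129364]), (5.934850692749023, 9.174044609069824))
rod 308.54760062438294 -0.07932178524677755 0.09351738308407219
[[308.17975952 187.10061213]
 [308.77167937 180.13282863]
 [309.37529212 172.98432581]] [307.98436739 308.53706442 309.10409643]
[[308.49089391 202.32221821]]
```

```bash

python3 -m jog '0.2 -0.0052 0.0023 0 -10;0.2 0 0 0 -10;0.2 0 0 0 -10;0.2 0 0 0 -10;0.2 0 0 0 -10'
python3 -m jog '0.2 0 0 0 -10;0.2 0 0 0 -10;0.2 0 0 0 -10;0.2 0 0 0 -10;0.2 0 0 0 0'
python3 -m jog '0.2 0 0 0 0;0.2 0 0 0 0;0.2 0 0 0 0;0.2 0 0 0 0;0.2 0 0 0 0'
python3 - <<'E'
from m import *
s=sense(); print(s["eef_pos"],s["qvel"].round(3),s["q"].round(2),delta([592.8,-142.7,130],73.4,s))
f=grab_frame("side"); a,b,res=rod(f,171,186,302,317); print("rod",a,b,res,"ring",ring(f,(303,197,14,12)))
P=proj(f,[[*s["eef_pos"][:2],z] for z in (140,165,190)]); print(P, a+b*(P[:,1]-180))
c=f["pixels"][140:230,260:360]
cv2.imwrite(f"pics/side9.png",cv2.resize(c,None,fx=7.5,fy=7.5,interpolation=cv2.INTER_CUBIC)[:,:,::-1])
E
```

```text
time_s: 33.78
eef_pos: [592.7, -143.0, 192.0]
ee_rot: [1.482, 2.77, -0.0]
ft_force: [-0.3, 0.2, -1.4]
grip_width: 0.246
time_s: 34.4
eef_pos: [592.7, -143.0, 192.0]
ee_rot: [-0.456, -3.108, 0.0]
ft_force: [-0.7, 0.5, -1.6]
grip_width: 0.248
time_s: 35.02
eef_pos: [592.7, -143.0, 192.0]
ee_rot: [-0.455, -3.108, 0.0]
ft_force: [0.9, 0.4, -0.6]
grip_width: 0.246
[ 592.67363063 -143.00666151  192.04240473] [ 0.002  0.     0.001  0.001  0.    -0.   ] [-0.24  0.39  0.19  1.38 -0.    0.05] (array([-0.    ,  0.0003,  0.062 ]), np.float64(-0.05), 'tool y yaw', np.float64(73.35), 'tilt', np.float64(0.01))
rod 310.38321094621614 -0.07958517596566014 0.08491672946716879 ring (array([308.27495337, 202.97781944]), (5.792184829711914, 9.144096374511719))
[[309.82522063 187.91357482]
 [310.44035628 180.9374375 ]
 [311.06769525 173.779698  ]] [309.7534077  310.30860482 310.87825478]
```

View pics/side9.png

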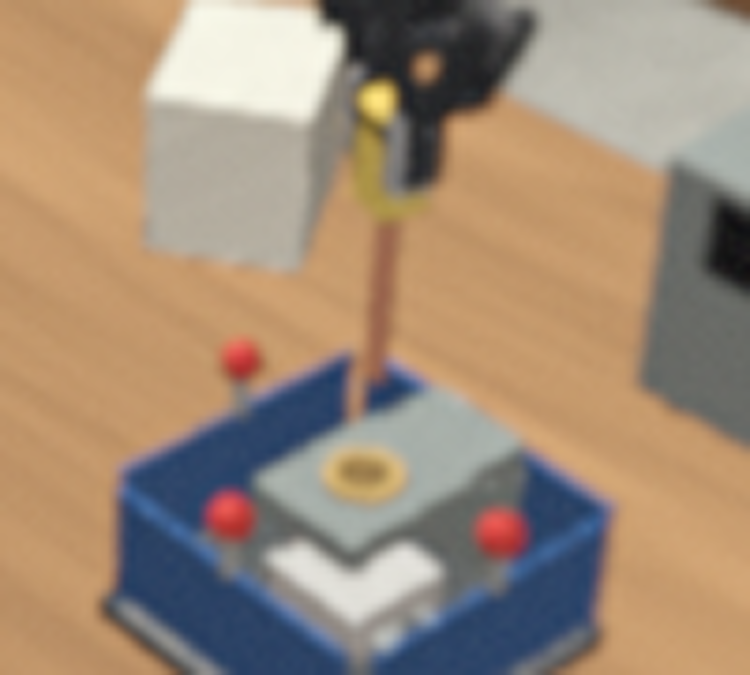

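```bash

python3 -m jog '0.2 0 0.0003 0.01 0;0.2 0 0 0.015 0;0.2 0 0 0.01 0;0.2 0 0 0.004 0;0.2 0 0 0 0'
python3 - <<'E'
from m import *
s=sense(); print(s["eef_pos"],delta([592.9,-142.8,105],73.35,s))
f=grab_frame("side"); 
c=f["pixels"][160:220,280:340]
cv2.imwrite(f"pics/side10.png",cv2.resize(c,None,fx=10,fy=10,interpolation=cv2.INTER_CUBIC)[:,:,::-1])
E
```

```text
time_s: 35.7
eef_pos: [592.6, -142.7, 152.7]
ee_rot: [-0.455, -3.108, 0.0]
ft_force: [-0.6, -0.3, -1.3]
grip_width: 0.25
[ 592.60819067 -142.67920754  152.68346613] (array([-0.0003, -0.    ,  0.0477]), np.float64(0.01), 'tool y yaw', np.float64(73.36), 'tilt', np.float64(0.03))
```

View pics/side10.png

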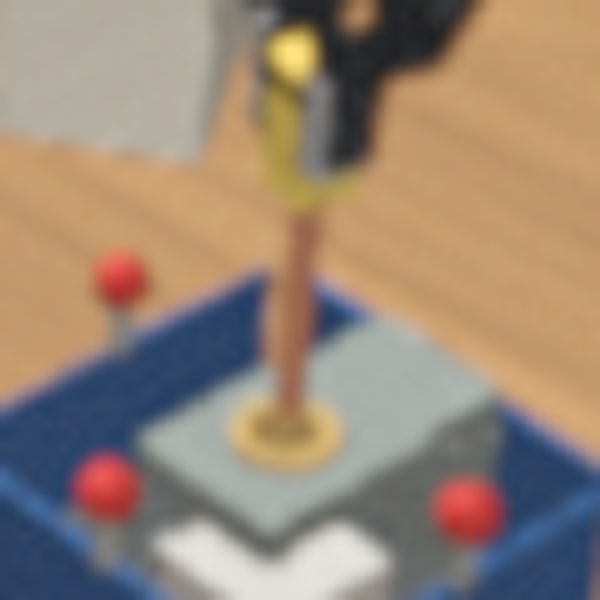

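```bash

python3 -m jog '0.2 0 0 0.005 0;0.2 0 0 0.006 0;0.2 0 0 0.006 0;0.2 0 0 0.006 0;0.2 0 0 0.0 0'
python3 -m jog '0.2 0 0 0.006 0;0.2 0 0 0.006 0;0.2 0 0 0.006 0;0.2 0 0 0.004 0;0.2 0 0 0.0025 0'
python3 -m jog '0.2 0 0 0 0;0.2 0 0 0 0;0.2 0 0 0 0;0.2 0 0 0 0;0.2 0 0 0 0'
python3 - <<'E'
from m import *
s=sense(); print(s["eef_pos"],s["ft_force"],delta([592.9,-142.8,105],73.35,s))
f=grab_frame("side"); print("ring",ring(f,(303,197,14,12)))
c=f["pixels"][175:225,280:340]
cv2.imwrite(f"pics/side11.png",cv2.resize(c,None,fx=12,fy=12,interpolation=cv2.INTER_CUBIC)[:,:,::-1])
P=proj(f,[[*s["eef_pos"][:2],z] for z in (47,86,100,127)]); print(P,((P-[280,175]+.5)*12).round())
g=f["pixels"]
for r in range(190,201): print(r,g[r,300:317,0].tolist())
E
```

```text
time_s: 36.38
eef_pos: [592.4, -142.6, 129.3]
ee_rot: [-0.454, -3.107, -0.0]
ft_force: [-0.2, -0.0, -1.1]
grip_width: 0.252
time_s: 37.0
eef_pos: [592.7, -142.7, 105.2]
ee_rot: [-0.454, -3.108, 0.0]
ft_force: [0.2, -0.2, -1.5]
grip_width: 0.252
time_s: 37.62
eef_pos: [592.8, -142.7, 105.6]
ee_rot: [0.454, 3.109, -0.0]
ft_force: [-0.2, 0.1, -1.4]
grip_width: 0.247
[ 592.78190485 -142.70531111  105.57880661] [-0.21582611  0.05338865 -1.42947057] (array([-0.0001, -0.0001,  0.0006]), np.float64(0.02), 'tool y yaw', np.float64(73.37), 'tilt', np.float64(0.01))
ring (array([308.37142563, 202.98233223]), (5.726016044616699, 8.729602813720703))
[[307.59288757 212.29515148]
 [308.48809711 202.32554621]
 [308.81628944 198.6495731 ]
 [309.45962123 191.41056707]] [[337. 454.]
 [348. 334.]
 [352. 290.]
 [360. 203.]]
190 [112, 78, 54, 60, 106, 155, 173, 174, 166, 153, 138, 119, 112, 116, 114, 118, 161]
191 [57, 46, 40, 43, 79, 127, 159, 173, 174, 170, 161, 155, 157, 158, 132, 107, 131]
192 [42, 44, 44, 42, 53, 88, 136, 170, 179, 177, 174, 165, 162, 156, 136, 119, 134]
193 [45, 47, 43, 44, 41, 70, 133, 173, 177, 175, 169, 145, 127, 128, 138, 150, 160]
194 [49, 46, 46, 43, 42, 71, 135, 172, 170, 159, 150, 124, 118, 136, 156, 166, 168]
195 [45, 42, 45, 44, 44, 78, 136, 170, 164, 154, 149, 141, 152, 162, 167, 168, 169]
196 [43, 44, 43, 46, 62, 99, 144, 165, 163, 156, 158, 161, 167, 168, 170, 168, 169]
197 [45, 49, 63, 83, 110, 136, 159, 164, 160, 156, 162, 168, 171, 170, 168, 169, 169]
198 [59, 84, 108, 134, 155, 166, 171, 166, 157, 155, 159, 167, 172, 169, 169, 169, 169]
199 [94, 127, 153, 168, 181, 192, 189, 172, 159, 156, 166, 178, 177, 170, 167, 168, 168]
200 [137, 156, 170, 184, 201, 207, 200, 178, 158, 159, 175, 196, 196, 183, 170, 168, 168]
```

View pics/side11.png

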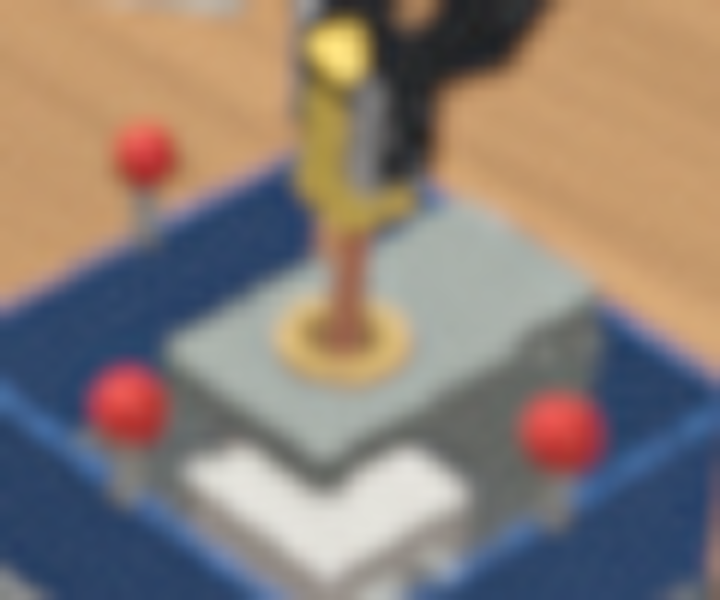

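```bash

python3 -m jog '0.2 0 0 0.0005 0;0.2 0 0 0 0;0.2 0 0 0 0;0.2 0 0 0 0;0.2 0 0 0 0'
python3 - <<'E'
from m import *
s=sense(); print(s["eef_pos"],s["ft_force"],s["qvel"].round(3))
v=np.load("jig2.npy")
f=grab_frame("side"); print(blobs(f,"red",(240,160,140,100)),[proj(f,knob(v,k,np.pi/2)).round(1).tolist() for k in("left","front","right")])
i=grab_frame("top")["pixels"]; cv2.imwrite("pics/end.png",np.hstack([i,f["pixels"]])[:,:,::-1][:, :]); cv2.imwrite("pics/end.png",cv2.resize(cv2.imread("pics/end.png"),(800,300)))
E
```

```text
time_s: 38.3
eef_pos: [592.8, -142.7, 105.1]
ee_rot: [0.455, 3.109, -0.0]
ft_force: [0.2, 0.3, -2.0]
grip_width: 0.252
[ 592.77356469 -142.74086812  105.05280205] [ 0.20369507  0.31578854 -2.03280697] [0.001 0.    0.001 0.001 0.    0.001]
[(array([291.8, 188. ]), np.int32(10)), (array([290.36, 208.86]), np.int32(14)), (array([326.31, 211.  ]), np.int32(13))] [[[292.2, 187.7]], [[290.9, 208.9]], [[326.7, 211.0]]]
```

View pics/end.png

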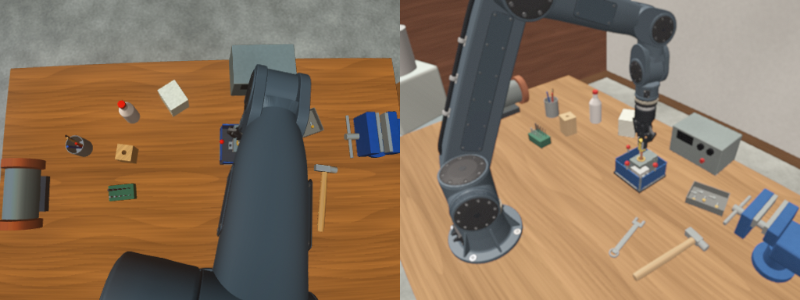

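All bystanders are where they started, the box is closed, and the arm is still, so I am handing the job in.

```bash
python3 -c "
from station import *; print(close_job())"
```

```text
the job is handed in; nothing more can be done
None
```

I raised the three panels and lowered the electrode through the guide bushing. I handed the job in at about 38 s with the electrode still held there; no verdict came back.

**Panels:** I led each knob up its arc, then pushed it from outside with shut fingers until the force rose (10 to 21 N), which showed it was at its stop. The last image puts all three red knobs within about 0.5 px of where upright panels would have them.

**Electrode:**
- **Centring:** the rod lines up with the bore ring to about 0.5 mm in the side image. A quarter-turn check showed the rod running on the tool axis.
- **Upright and still:** the tool tilt reads 0.01° and the joints are at rest.
- **Contact:** only the electrode's weight shows on the wrist, so I saw no sign of it touching the jig.
- **Tip height:** about 47 mm, or 10 mm above the workpiece, give or take about 1.5 mm. I worked this out from the arm pose and how the electrode was gripped, because the tip is hidden inside the box.

**What disagreed or went wrong:**
- **Fingertip height:** the fingertips showed about 30 mm higher than the reported TCP, so my first pinch closed above the front knob. I corrected the heights after that.
- **Slipped knobs:** the pads slid past the front knob at its stop. The right knob slipped out late in its arc, and the push from outside finished it. The left slipped early and needed a second grasp.
- **Top camera:** the arm hid the bore at the end. The final centring front to back therefore rests on the knob touches and the arm pose, not on a direct view.

The other things on the bench look unmoved in the last pictures.

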